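Pack the film inspection kit case

TASK

Pack the two-tier kit case: swing up the clear flap, put the film core, the loupe and the carton of cells each flat down in the lower-tier insert whose pocket is made for it, and swing the flap fully shut over them. Then set the velvet cleaning block on top, wood side up and flat in the middle compartment of the flap's tray, with its length along the tray.

Things in the scene. Friction and masses are not known exactly. Their poses are not given: they have to be found in the camera images.
- kit_case: Fixed black open case at the left of the bench, hinge to the left, 92 mm (x) by 284 mm (y), 50 mm high, walls and floor 4 mm; origin: centre of the underside. The flap's hinge line lies over the +x long wall, parallel to y: at x = +46 mm, z = 52 mm. The flap's pull tab sticks out past the middle of the -x wall. Three inserts stand side by side on the floor, 86 mm apart along y, in any order.
- flap (a joint): Angle of the clear flap (160 g) that covers the lower tier and is the floor of the upper one: 0 = shut, level on the case walls; grows as the tab side swings up; at 2.15 it leans back on its stop. Free between: let go below 1.5 it falls shut, above 1.65 back to its stop. Black pull tab in the flap's plane, 16 mm wide, 7 mm thick, 92 to 122 mm from the hinge line: pinch its sides at 110 mm.
- flap_tray (a point): Centre of the floor of the middle compartment of the tray on top of the clear flap; moves with the flap, axes parallel to the case's when shut (z out of the tray floor). Compartment 83 mm (x) by 105 mm (y) inside; its walls stand 12 mm over the floor, 14 mm with the metal edging. The hinge line is at x = +46.5, z = -1.5 mm here; the tab's pinch point at x = -63.5, y = 0, z = -1.5 mm.
- insert_large_round: Grey insert in the lower tier, seen through the flap, with the LARGE ROUND pocket (66 mm across): the place of the film core. Fixed. 80 mm (x) by 84 mm (y) by 16 mm high; origin at the centre of its underside, axes parallel to the case's. The pocket is central, 12 mm deep: its floor is 4 mm above the origin.
- insert_small_round: Grey insert of the same outside size (80 x 84 x 16 mm, origin at the centre of its underside) with the SMALL ROUND pocket (48 mm across): the place of the loupe. Fixed. Pocket central, 12 mm deep, its floor 4 mm above the origin.
- insert_oblong: Grey insert of the same outside size (80 x 84 x 16 mm, origin at the centre of its underside) with the OBLONG pocket (68 mm along x, 46 mm along y): the place of the carton of cells. Fixed. Pocket central, 12 mm deep, its floor 4 mm above the origin.
- core: Loose film core: a thick plain pale-yellow plastic ring, 50 mm across, 34 mm high, standing flat on the open bench between case and rewind, bore upright (small rings at the back, by the shelf, are not part of the job); about 25 g. Origin at the centre of its underside, z up.
- loupe: Loose loupe: a small black magnifier like a short round barrel with a bright ring near its top and a glass lens, 35 mm across, 36 mm high, standing upright (the plain lidded canister near it, 48 mm high, is not part of the job); slightly waisted, so grip its upper half. Origin at the centre of its underside, z up.
- cell_carton: Loose small carton of battery cells, a box 30 mm (x) by 52 mm (y) by 26 mm high, lying flat; about 90 g. Origin at the centre of its underside, z up.
- velvet_pad: Loose velvet cleaning block: dark velvet body 55 mm (x) by 85 mm (y) by 30 mm high and, on top, a wooden back 30 mm (x) by 85 mm (y) by 12 mm high; 42 mm in all, about 120 g. It stands on a 6 mm plate at the right of the bench. Grip the wooden back across its 30 mm. Origin: centre of the underside, z up.
Not all that is in view belongs to the job. What is shaped like the cell_carton but purple or red is not meant.

How it is judged:
By the outcome, as a careful person would: the job done as asked, in the order asked, and still so for the second after the job is handed in, with the robot touching nothing.
It also fails if it takes over 120 s, if anything falls off the work surface, if the arm or the gripper's body presses on something with over 40 N, if the wrist force passes 120 N, or if a joint passes its speed limit or range.

ROBOT

A 7-joint arm with a two-finger parallel gripper is mounted at the origin on a cart in front of the work surface, level with it; the furniture and walls round the work are solid. World frame = base frame: x ahead of the robot, y to its left, z up, the work surface at z = 0. Lengths are in m, angles in rad, forces in N, time in s.
With the tool pointing down it reaches from about 0.375 to 0.925 m from the base axis. Payload 3.1 kg.
Tool frame: the origin (TCP) lies at the very end of the fingers, on their centre line; the grasp point (between the pads) lies 19 mm behind it (arm.grasp_offset is the z of the grasp point in the tool frame, in m); z points along the fingers, y is the line along which they close (so a half turn about z gives the same grasp; the last joint's range is limited). The gripper opens to 85 mm and grips with 20 to 120 N. Pads are 22 mm wide; open, the fingers measure 114 mm over their backs; the gripper's body (76 mm by 85 mm) begins 54 mm behind the grasp point. The pads swing forward as they close: fully open they stand 13 mm farther back than shut.
Start: joints at [1.119, 0.383, 0.044, 1.598, -0.018, 1.161, -0.05], TCP at [0.225, -0.61, 0.231] pointing down, gripper open.
Joint ranges: [-2.61, 2.61], [-0.41, 2.15], [-1.48, 1.57], [0, 2.5], [-1.57, 4.71], [0.05, 1.97], [-2.85, 2.85]. Speed limits (rad/s): [2.79, 2.79, 3.14, 3.14, 3.14, 3.14, 3.14].

INTERFACE

Orientations are given as a rotation vector (axis times angle).
In Python, from plant import arm gives the robot as it stands.
- The arm moves only by the shell command python3 -m jog 'ROWS'. ROWS is JSON, a list of rows, each a list of 7 numbers: the finger opening in m, from 0 to 0.0854, then the shift along the tool's x, y, z in m, then the turn, a rotation vector about the tool's x, y, z in degrees. In form: [[jaw, dx, dy, dz, wx, wy, wz], ...]. A call has 1 to 8 rows; each row shifts and turns the commanded pose from where the row before left it, along the tool's axes as they then stand; what a row does not reach is not made up. A row lasts 1/10 s, in which the tool goes at most 50 mm and 8.59 degrees, less where a joint would pass 70% of its speed; a pose out of reach is approached as far as the arm can. A call with a gripper value outside its range is refused whole. The fingers move at their own pace and stop on an object; the grip force is fixed at half the most. Time passes only in rows, so rows that do not move let the fingers close. It gives the time, the measured TCP pose, the force, the opening and the grip force at its end, in the units of the state.
- arm.get_state(): the state, without advancing time (a new reading comes with each control period).
- arm.snapshot(name): name is "side" or "top" or "wrist"; returns the picture (420x560x3 uint8, red, green, blue); there is no depth.
- arm.camera_model(name): a dict with "fx", "fy", "cx", "cy" (pixels), "distortion" ([k1, k2, p1, p2, k3] as OpenCV has them; the pictures are not rectified), "R" (3x3) and "t" (3): a world point X has camera coordinates R X + t; the wrist camera has in their place "hand_eye" (4x4, takes a point from camera to tool coordinates, whose origin is the TCP and whose axes are the flange's). Camera axes: x right, y down, z forward; pixel columns grow to the right and rows downward; lengths in m; the calibration is good to about 2 mm. A picture is of the moment at which its call begins: read the wrist's pose just before it. camera_model takes no time and is no camera call.
- arm.finish_job(): hands the job in; it is judged then, once.
Trained networks look in the newest picture that a camera, given by its name, has taken for a name from the list of things; names that differ only in an ending like _2 or _b are one class to them, and where a whole thing is asked for, a point or a joint stands for the part that bears it (a point fixed in the world has none). Each returns a list of dicts, best first, with "confidence" (0 to 1); they miss things now and then, are a little off and sometimes report something else, mostly with a low value. They report only what shows in the picture. A call takes as long as a camera call. They do not tell look-alikes from the thing itself.
- arm.recognise(camera, target): "position" ([x, y, z] in m, in the coordinates of the camera as it stood for that picture, good to about 4 mm: the middle of the surface that is visible of it).
The state is a dict: "clock": time; "joints": joint angles; "qd": joint speeds; "effort": joint torques, N m; "tool_pos": TCP position; "eef_rot": TCP orientation; "contact_force": force on the tool from outside, world axes, zero at the start; "moment": the same for the moment, N m; "grip_width": finger opening in m; "grasp_force": force on a finger pad.
Only numpy, scipy, OpenCV 4.12 (cv2) and the standard library are available. Lean on these libraries where they do the work, as an engineer would, in place of code of your own. Each camera call takes 0.05 s, during which the arm holds its last target. There are 200 camera calls.

## Working session

There is one attempt and no reset: what is moved stays moved. The work goes in short steps, Python scripts to look and compute and a shell command to move; the robot and the scene stay as the last step left them, time stands still between calls to the robot, and variables do not carry over. Pictures are saved under pics/ and viewed, at most 14 in all, crops included, and the job is handed in when it is done.

```bash
ls; mkdir -p pics; cat > h.py <<'E'
import numpy as np, cv2
from plant import arm
from scipy.spatial.transform import Rotation as Ro
def snap(c,n):
    im=arm.snapshot(c); cv2.imwrite(f'pics/{n}.png',im[:,:,::-1]); return im
def T():
    s=arm.get_state(); return np.array(s['tool_pos']),Ro.from_rotvec(s['eef_rot'])
def w(c,p,pose=None):
    m=arm.camera_model(c)
    if c=='wrist':
        h=np.array(m['hand_eye']); t,R=pose or T(); return R.apply(h[:3,:3]@p+h[:3,3])+t
    return np.array(m['R']).T@(np.array(p)-np.array(m['t']))
def px(c,X,pose=None):
    m=arm.camera_model(c); X=np.atleast_2d(np.array(X,float))
    if c=='wrist':
        h=np.array(m['hand_eye']); t,R=pose or T(); q=(R.inv().apply(X-t)-h[:3,3])@h[:3,:3]
    else: q=X@np.array(m['R']).T+np.array(m['t'])
    K=np.array([[m['fx'],0,m['cx']],[0,m['fy'],m['cy']],[0,0,1]])
    return cv2.projectPoints(q,np.zeros(3),np.zeros(3),K,np.array(m['distortion']))[0][:,0]
def onz(c,uv,z,pose=None):
    m=arm.camera_model(c)
    K=np.array([[m['fx'],0,m['cx']],[0,m['fy'],m['cy']],[0,0,1]])
    n=cv2.undistortPoints(np.array(uv,float).reshape(-1,1,2),K,np.array(m['distortion']))[:,0]
    o=w(c,np.zeros(3),pose); out=[]
    for a,b in n:
        d=w(c,np.array([a,b,1.]),pose)-o; out.append(o+d*(z-o[2])/d[2])
    return np.array(out)
E
python3 - <<'E'
from h import *
np.set_printoptions(precision=3,suppress=True)
print(arm.get_state())
for c in ['side','top']:
    snap(c,c+'0')
    print(c, w(c,np.zeros(3)))
    for n in ['kit_case','flap','insert_large_round','insert_small_round','insert_oblong','core','loupe','cell_carton','velvet_pad']:
        for r in arm.recognise(c,n)[:4]:
            p=w(c,r['position']); print(n,round(r['confidence'],2),p,px(c,p)[0])
E
```

```text
pics
{'clock': 0.0, 'joints': array([ 1.119,  0.384,  0.044,  1.6  , -0.018,  1.161, -0.05 ]), 'qd': array([ 0.   ,  0.   ,  0.001, -0.001,  0.001,  0.   , -0.   ]), 'effort': array([  0.001, -43.345,   1.024, -24.951,   0.01 ,   0.011,   0.   ]), 'tool_pos': array([ 0.225, -0.609,  0.23 ]), 'eef_rot': array([-3.09 , -0.553,  0.001]), 'contact_force': array([-0.365, -0.711, -0.657]), 'moment': array([ 0.038,  0.029, -0.058]), 'grasp_force': 0.0, 'grip_width': 0.08529655669105939}
side [ 0.542 -0.842  0.776]
kit_case 0.59 [0.547 0.241 0.053] [273.007 142.855]
flap 0.86 [0.539 0.275 0.057] [270.094 134.91 ]
insert_small_round 0.46 [0.572 0.066 0.028] [282.777 189.747]
core 0.97 [0.475 0.019 0.031] [243.324 200.903]
core 0.19 [0.541 0.277 0.056] [270.811 134.889]
loupe 0.71 [0.574 0.069 0.029] [283.362 188.775]
cell_carton 0.94 [ 0.519 -0.109  0.024] [260.4   240.412]
cell_carton 0.89 [0.646 0.003 0.026] [313.51 207.21]
cell_carton 0.65 [ 0.622 -0.096  0.025] [305.429 236.378]
cell_carton 0.63 [0.459 0.112 0.027] [238.961 178.846]
velvet_pad 0.8 [ 0.552 -0.416  0.036] [275.249 363.469]
top [ 0.435 -0.038  1.279]
kit_case 0.96 [0.542 0.272 0.052] [166.481 195.61 ]
flap 0.79 [0.539 0.277 0.05 ] [164.948 196.708]
insert_large_round 0.52 [0.537 0.277 0.053] [164.397 197.48 ]
core 0.57 [0.474 0.028 0.03 ] [253.185 218.239]
loupe 0.54 [0.571 0.081 0.031] [234.373 185.066]
cell_carton 0.62 [0.634 0.143 0.03 ] [212.705 163.764]
cell_carton 0.52 [ 0.618 -0.083  0.025] [290.775 168.098]
cell_carton 0.52 [ 0.515 -0.102  0.029] [298.158 203.279]
cell_carton 0.51 [0.456 0.124 0.026] [219.854 225.259]
```

```bash
python3 - <<'E'
import cv2
a=cv2.imread('pics/top0.png')[110:310,110:460]; cv2.imwrite('pics/top0c.png',cv2.resize(a,None,fx=2.28,fy=2.28,interpolation=2))
a=cv2.imread('pics/side0.png')[80:400,140:420]; cv2.imwrite('pics/side0c.png',cv2.resize(a,None,fx=1.85,fy=1.85,interpolation=2))
E
```

```text
(no output)
```

View pics/top0c.png

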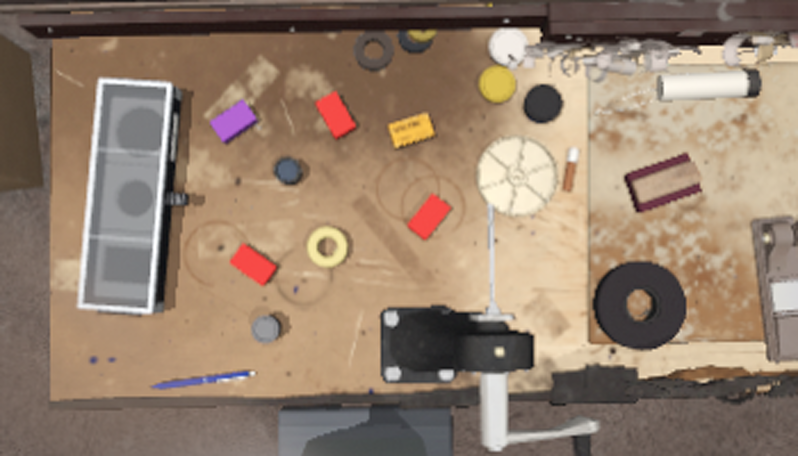

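View pics/side0c.png

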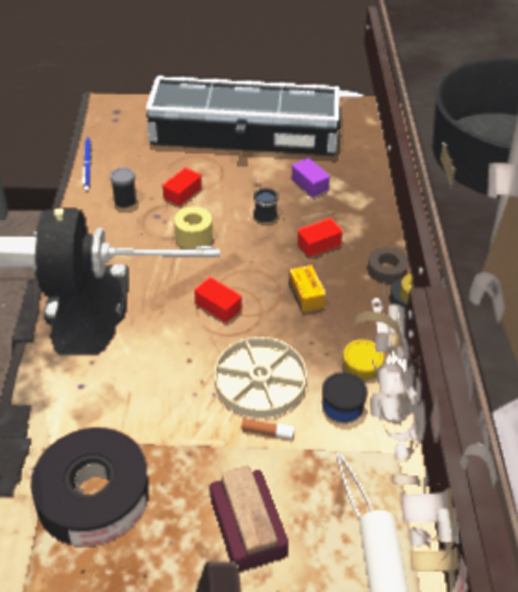

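The top picture shows the case at the left with the large round pocket far (crop 140,130), small round in the middle (135,197) and oblong near (125,262). The tab faces right (178,199). The yellow carton at (411,130) is the cells. The core is at (327,246), the loupe at (288,170) and the velvet block at (663,183).

```bash
python3 - <<'E'
from h import *
np.set_printoptions(precision=4,suppress=True)
f=lambda L:np.array(L)/2.28+[110,110]
print('top corners z=.066',onz('top',f([(99,80),(172,82),(155,312),(80,308)]),.066))
print('tab',onz('top',f([(186,199)]),.052))
print('carton',onz('top',f([(388,127),(428,113),(435,134),(398,148)]),.026))
print('wood',onz('top',f([(628,181),(688,155),(700,183),(640,210)]),.03))
g=lambda L:np.array(L)/1.85+[140,80]
print('side case top',onz('side',g([(150,108),(338,118),(337,90),(153,78)]),.066))
print('wood side',onz('side',g([(222,470),(248,467),(284,540),(252,552)]),.048))
t,R=T();print(R.as_matrix());print(np.array(arm.camera_model('wrist')['hand_eye']),arm.camera_model('wrist')['fx'])
E
```

```text
top corners z=.066 [[0.685  0.3057 0.066 ]
 [0.6805 0.2147 0.066 ]
 [0.3976 0.2362 0.066 ]
 [0.4039 0.3282 0.066 ]]
tab [[0.536  0.2004 0.052 ]]
carton [[ 0.6253 -0.052   0.026 ]
 [ 0.6424 -0.1033  0.026 ]
 [ 0.6153 -0.1116  0.026 ]
 [ 0.5982 -0.0642  0.026 ]]
wood [[ 0.5505 -0.3552  0.03  ]
 [ 0.5824 -0.4337  0.03  ]
 [ 0.5463 -0.4476  0.03  ]
 [ 0.5134 -0.3691  0.03  ]]
side case top [[0.4041 0.241  0.066 ]
 [0.6826 0.2187 0.066 ]
 [0.6871 0.2954 0.066 ]
 [0.4017 0.3255 0.066 ]]
wood side [[ 0.5245 -0.3659  0.048 ]
 [ 0.5497 -0.3624  0.048 ]
 [ 0.5823 -0.438   0.048 ]
 [ 0.5533 -0.4495  0.048 ]]
[[ 0.9381  0.3465 -0.    ]
 [ 0.3465 -0.9381  0.    ]
 [ 0.     -0.     -1.    ]]
[[-0.0005 -0.9516 -0.3074  0.0791]
 [ 1.     -0.0004 -0.0006 -0.001 ]
 [ 0.0004 -0.3074  0.9516 -0.1426]
 [ 0.      0.      0.      1.    ]] 320.02980308091696
```

```bash
cat >> h.py <<'E'
def to(X,yaw=None):
    """shift in tool axes from here to X; z turn (deg, about tool z) to bring tool x to world yaw"""
    t,R=T(); np.set_printoptions(precision=4,suppress=True)
    x=R.as_matrix()[:,0]; y0=np.degrees(np.arctan2(x[1],x[0]))
    print('at',t,'yaw %.1f'%y0,'tilt %.1f'%np.degrees(np.arccos(-R.as_matrix()[2,2])),'shift',R.inv().apply(np.array(X)-t), '' if yaw is None else 'turn %.1f'%-((yaw-y0+180)%360-180))
    if yaw is not None:
        c,s=np.cos(np.radians(yaw)),np.sin(np.radians(yaw)); Q=np.array([[c,s,0],[s,-c,0],[0,0,-1.]])
        print('  shift after turn',Q.T@(np.array(X)-t))
E
python3 -m jog '[[0.085,0,0,-0.016,0,0,-8.15],[0.085,0,0,-0.016,0,0,-8.15],[0.085,0,0,-0.016,0,0,-8.15],[0.085,0,0,-0.016,0,0,-8.15],[0.085,0,0,-0.016,0,0,-8.15],[0.085,0,0,-0.016,0,0,-8.15],[0.085,0,0,-0.016,0,0,-8.15],[0.085,0,0,-0.016,0,0,-8.15]]'
python3 -c "
from h import *
to([.54,.27,.32],85.5); print(arm.get_state()['joints'])"
```

```text
clock: 1.8
tool_pos: [0.2251, -0.6097, 0.3599]
eef_rot: [2.301, 2.139, 0.0]
contact_force: [0.5, -0.3, 0.6]
grip_width: 0.0848
grasp_force: 0.0
at [ 0.2251 -0.6097  0.3599] yaw 85.8 tilt 0.0 shift [0.9004 0.2497 0.04  ] turn 0.3
  shift after turn [0.9017 0.2449 0.0399]
[ 1.2476  0.3132 -0.1218  1.4258  0.038   1.4048  1.0521]
```

```bash
python3 -m jog '[[0.085,0.045,0.0125,0,0,0,0],[0.085,0.045,0.0125,0,0,0,0],[0.085,0.045,0.0125,0,0,0,0],[0.085,0.045,0.0125,0,0,0,0],[0.085,0.045,0.0125,0,0,0,0],[0.085,0.045,0.0125,0,0,0,0],[0.085,0.045,0.0125,0,0,0,0],[0.085,0.045,0.0125,0,0,0,0]]'
python3 -m jog '[[0.085,0.045,0.0125,0,0,0,0],[0.085,0.045,0.0125,0,0,0,0],[0.085,0.045,0.0125,0,0,0,0],[0.085,0.045,0.0125,0,0,0,0],[0.085,0.045,0.0125,0,0,0,0],[0.085,0.045,0.0125,0,0,0,0],[0.085,0.045,0.0125,0,0,0,0],[0.085,0.045,0.0125,0,0,0,0]]'
python3 -m jog '[[0.085,0.045,0.0125,0.01,0,0,0],[0.085,0.045,0.0125,0.01,0,0,0],[0.085,0.045,0.0125,0.01,0,0,0],[0.085,0.045,0.0125,0.01,0,0,0],[0.085,0,0,0,0,0,0]]'
python3 - <<'E'
from h import *
to([.54,.27,.32],85.5); p=T(); snap('wrist','w1')
for n in ['kit_case','flap','flap_tray','insert_large_round','insert_small_round','insert_oblong']:
    for r in arm.recognise('wrist',n)[:2]:
        q=w('wrist',r['position'],p); print(n,round(r['confidence'],2),q,px('wrist',q,p)[0])
E
```

```text
clock: 2.6
tool_pos: [0.3537, -0.2569, 0.3596]
eef_rot: [2.307, 2.131, -0.0]
contact_force: [1.4, -0.4, 0.0]
grip_width: 0.0848
grasp_force: 0.0
clock: 3.4
tool_pos: [0.4818, 0.0939, 0.3598]
eef_rot: [2.307, 2.13, 0.001]
contact_force: [1.0, -1.2, -0.2]
grip_width: 0.085
grasp_force: 0.0
clock: 3.9
tool_pos: [0.5428, 0.2757, 0.3162]
eef_rot: [-2.289, -2.139, 0.001]
contact_force: [-0.5, -0.3, -0.6]
grip_width: 0.0851
grasp_force: 0.0
at [0.5428 0.2757 0.3162] yaw 86.1 tilt 0.5 shift [-0.0058 -0.0025 -0.0038] turn 0.6
  shift after turn [-0.0059 -0.0024 -0.0038]
kit_case 0.77 [0.5464 0.2763 0.0529] [288.6998 172.1332]
flap 0.78 [0.5392 0.2733 0.0519] [283.2579 174.6341]
flap_tray 0.64 [0.5441 0.2739 0.0547] [287.0725 174.3015]
```

View pics/w1.png

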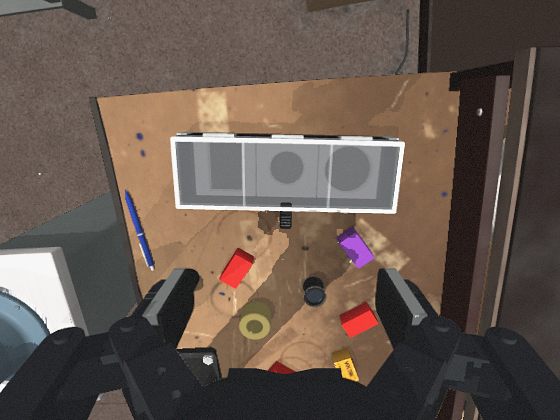

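Wrist view: the case's white edging has corners near (173,138), (404,142), (397,212) and (176,208). The pockets from left to right are oblong, small round and large round. The tab runs from (286,205) to (286,229), and the loupe, core and cartons show below.

```bash
python3 - <<'E'
from h import *
p=T()
np.set_printoptions(precision=4,suppress=True)
c=onz('wrist',[(174,138),(403,142),(397,212),(176,208)],.066,p); print(c,c.mean(0))
d=c[1]-c[0]+c[2]-c[3]; print('yaw of long',np.degrees(np.arctan2(d[1],d[0])))
print('tab',onz('wrist',[(280,217),(292,217),(286,229)],.055,p))
im=cv2.imread('pics/w1.png')[120:250,160:420]; cv2.imwrite('pics/w1c.png',cv2.resize(im,None,fx=3,fy=3,interpolation=2))
E
```

```text
[[0.4157 0.3201 0.066 ]
 [0.6953 0.292  0.066 ]
 [0.6899 0.2013 0.066 ]
 [0.4017 0.2311 0.066 ]] [0.5507 0.2611 0.066 ]
yaw of long -5.819664385029286
tab [[0.5356 0.2035 0.055 ]
 [0.5517 0.2021 0.055 ]
 [0.5423 0.1855 0.055 ]]
```

View pics/w1c.png

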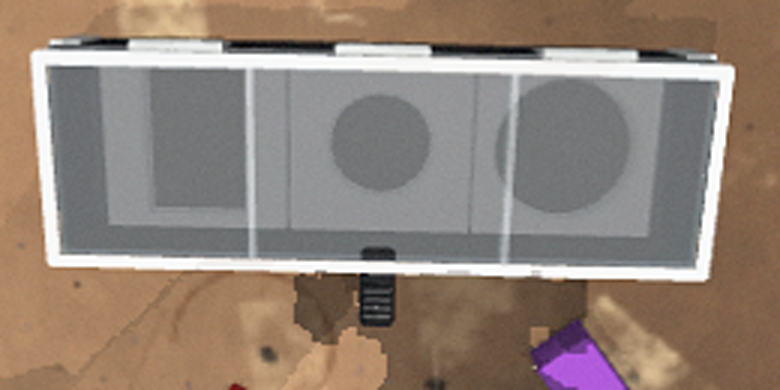

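```bash
python3 - <<'E'
from h import *
from scipy.optimize import least_squares
np.set_printoptions(precision=4,suppress=True)
p=T(); g=lambda L:np.array(L)/3+[160,120]
uv=g([(31,53),(735,66),(708,280),(48,267),(381,142),(563,146),(377,290),(377,326)])
def case(q,P):
    c,s=np.cos(q[2]),np.sin(q[2]); P=np.array(P); return np.c_[q[0]+c*P[:,0]-s*P[:,1],q[1]+s*P[:,0]+c*P[:,1],P[:,2]]
a,b=.0455,.1425
def f(q): 
    z=.0665
    return (px('wrist',case(q,[(a,b,z),(a,-b,z),(-a,-b,z),(-a,b,z),(0,0,.018),(0,-.086,.018),(-.062,0,.055),(-.076,0,.055)]),p)-uv).ravel()
r=least_squares(f,[.542,.271,1.49],x_scale=[.01,.01,.01]); print(r.x,np.degrees(r.x[2]));print(r.fun.reshape(-1,2)); print(p[0],p[1].as_matrix())
q=r.x
print('pockets L,S,O',case(q,[(0,-.086,.008),(0,0,.008),(0,.086,.008)]))
print('tab',case(q,[(-.064,0,.052)]))
c1=case(q,[(a,b,.0665),(a,-b,.0665),(-a,-b,.0665),(-a,b,.0665)])
print('top pred',(px('top',c1)-110)*2.28)
E
```

```text
[0.5498 0.2619 1.4686] 84.1435351350704
[[ 0.851  -0.742 ]
 [-1.1658 -0.5624]
 [-1.1552 -1.5937]
 [ 1.1588 -1.0723]
 [-0.2716  0.9866]
 [ 0.1277  0.8602]
 [ 0.3346  2.1487]
 [ 0.1221 -0.1928]]
[0.5463 0.2655 0.3202] [[ 0.0825  0.9966  0.0021]
 [ 0.9966 -0.0825 -0.0013]
 [-0.0012  0.0022 -1.    ]]
pockets L,S,O [[0.6353 0.2531 0.008 ]
 [0.5498 0.2619 0.008 ]
 [0.4642 0.2707 0.008 ]]
tab [[0.5433 0.1982 0.052 ]]
top pred [[ 85.1686 300.735 ]
 [109.4262  70.7789]
 [182.0734  76.6261]
 [159.0154 307.2058]]
```

```bash
python3 - <<'E'
from h import *
np.set_printoptions(precision=4,suppress=True)
p=T(); print(p[0],p[1].as_rotvec()); snap('wrist','w2'); print(T()[0])
im=cv2.imread('pics/w2.png')[120:250,160:420]; cv2.imwrite('pics/w2c.png',cv2.resize(im,None,fx=3,fy=3,interpolation=2))
E
```

```text
[0.5463 0.2655 0.3202] [2.3095 2.1262 0.001 ]
[0.5462 0.2657 0.3202]
```

View pics/w2c.png

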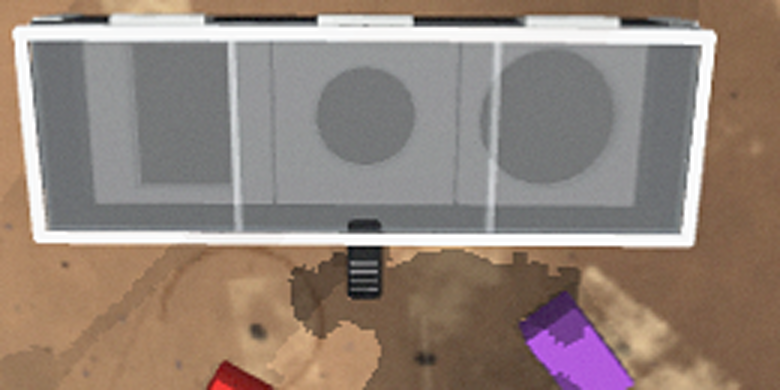

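The settled view has edging corners at crop (13,27), (716,30), (694,247) and (34,242). The small round pocket is at (365,116), the large one at (547,116), and the tab end at (365,298).

```bash
python3 - <<'E'
from h import *
from scipy.optimize import least_squares
np.set_printoptions(precision=4,suppress=True)
p=T(); g=lambda L:np.array(L)/3+[160,120]
uv=g([(13,27),(716,30),(694,247),(34,242),(365,116),(547,116),(365,298)])
def case(q,P):
    c,s=np.cos(q[2]),np.sin(q[2]); P=np.array(P); return np.c_[q[0]+c*P[:,0]-s*P[:,1],q[1]+s*P[:,0]+c*P[:,1],P[:,2]]
b=.1425
def f(q,full=0): 
    z=.0665;a=q[3]
    return (px('wrist',case(q,[(a,b,z),(a,-b,z),(-a,-b,z),(-a,b,z),(0,0,.016),(0,-.086,.016),(-.076,0,.055)]),p)-uv).ravel()
r=least_squares(f,[.542,.271,1.49,.0455],x_scale=[.01,.01,.01,.01]); print(r.x,np.degrees(r.x[2]));print(r.fun.reshape(-1,2))
q=r.x;a=q[3]
print('pockets L,S,O',case(q,[(0,-.086,.008),(0,0,.008),(0,.086,.008)]))
print('tab',case(q,[(-.064,0,.052)]), onz('wrist',[g([(365,298)])],.055,p))
c1=case(q,[(a,b,.0665),(a,-b,.0665),(-a,-b,.0665),(-a,b,.0665)])
print('top pred',(px('top',c1)-110)*2.28)
to([*case(q,[(-.064,0,0)])[0][:2],.043],np.degrees(q[2]))
E
```

```text
[0.5436 0.275  1.4833 0.0455] 84.98864322203569
[[-0.3294 -0.525 ]
 [ 0.1267 -0.4941]
 [-0.2155 -1.0332]
 [ 0.0806 -0.2126]
 [-0.0161  0.7485]
 [ 0.7075  1.0923]
 [-0.3057  0.7355]]
pockets L,S,O [[0.6293 0.2675 0.008 ]
 [0.5436 0.275  0.008 ]
 [0.4579 0.2825 0.008 ]]
tab [[0.538  0.2112 0.052 ]] [[0.5375 0.2003 0.055 ]]
top pred [[ 76.2212 306.6656]
 [ 97.2342  76.3194]
 [169.919   81.0983]
 [150.1072 312.0531]]
at [0.5462 0.2657 0.3202] yaw 85.3 tilt 0.1 shift [-0.0548 -0.0042  0.2772] turn 0.3
  shift after turn [-0.055  -0.0034  0.2772]
```

```bash
python3 -m jog '[[0.05,-0.028,-0.0017,0,0,0,0],[0.05,-0.027,-0.0018,0.03,0,0,0],[0.05,0,0,0.045,0,0,0],[0.05,0,0,0.045,0,0,0],[0.05,0,0,0.045,0,0,0],[0.05,0,0,0.045,0,0,0],[0.05,0,0,0.02,0,0,0],[0.05,0,0,0.01,0,0,0]]'
python3 -m jog '[[0.05,0,0,0,0,0,0],[0.05,0,0,0,0,0,0]]'
python3 - <<'E'
from h import *
to([.538,.2107,.042],85.1); p=T(); snap('wrist','w3')
for n in ['flap']:
    for r in arm.recognise('wrist',n)[:2]:
        q=w('wrist',r['position'],p); print(n,round(r['confidence'],2),q,px('wrist',q,p)[0])
E
```

```text
clock: 5.1
tool_pos: [0.5364, 0.2108, 0.0771]
eef_rot: [-2.309, -2.129, 0.006]
contact_force: [-0.3, 0.4, -0.0]
grip_width: 0.0499
grasp_force: 0.0
clock: 5.3
tool_pos: [0.5391, 0.2134, 0.081]
eef_rot: [2.307, 2.13, 0.004]
contact_force: [0.3, -0.2, 0.3]
grip_width: 0.0501
grasp_force: 0.0
at [0.5391 0.2134 0.081 ] yaw 85.4 tilt 0.2 shift [-0.0029 -0.001   0.039 ] turn 0.3
  shift after turn [-0.0028 -0.0008  0.039 ]
flap 0.57 [0.5405 0.2731 0.0544] [278.2318 147.2362]
```

View pics/w3.png

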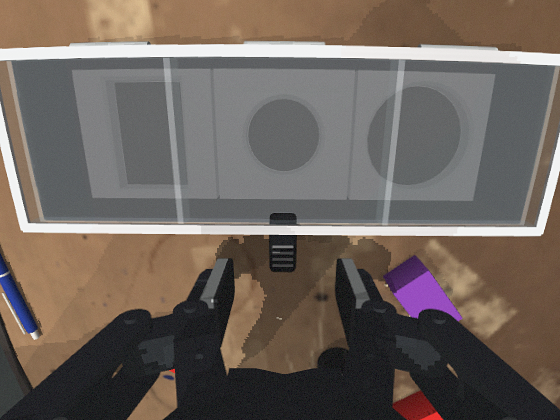

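The tab spans (269–296, 213–272), centred between the fingers. Check its end and go down.

```bash
python3 - <<'E'
from h import *
p=T(); np.set_printoptions(precision=4,suppress=True)
print(p[0],onz('wrist',[(283,271),(283,235),(285,135),(416,134),(151,132)],.055,p),onz('wrist',[(284,135),(416,135),(150,133)],.018,p))
E
python3 -m jog '[[0.05,-0.003,-0.001,0.02,0,0,0],[0.05,0,0,0.019,0,0,0],[0.05,0,0,0,0,0,0],[0.05,0,0,0,0,0,0]]'
```

```text
[0.5393 0.2139 0.0815] [[0.5374 0.201  0.055 ]
 [0.5393 0.224  0.055 ]
 [0.5448 0.2795 0.055 ]
 [0.6131 0.2748 0.055 ]
 [0.4755 0.2869 0.055 ]] [[0.5442 0.2765 0.018 ]
 [0.628  0.2702 0.018 ]
 [0.4596 0.285  0.018 ]]
clock: 5.8
tool_pos: [0.5362, 0.2103, 0.0401]
eef_rot: [-2.307, -2.132, 0.001]
contact_force: [0.3, 0.5, 0.7]
grip_width: 0.05
grasp_force: 0.0
```

```bash
python3 -m jog '[[0,0,0,0,0,0,0],[0,0,0,0,0,0,0],[0,0,0,0,0,0,0],[0,0,0,0,0,0,0]]'
python3 -m jog '[[0,0.0009,0,-0.014,0,0,0],[0,0.0026,0,-0.0137,0,0,0],[0,0.0043,0,-0.0133,0,0,0],[0,0.0059,0,-0.0127,0,0,0]]'
python3 -c "
from h import *
to([.538,.2107,.042])"
```

```text
clock: 6.2
tool_pos: [0.5378, 0.2108, 0.0414]
eef_rot: [2.307, 2.131, 0.004]
contact_force: [0.9, -0.3, 1.9]
grip_width: 0.0144
grasp_force: 59.8
clock: 6.6
tool_pos: [0.5392, 0.2263, 0.0944]
eef_rot: [-2.306, -2.132, -0.011]
contact_force: [7.1, 7.4, -10.2]
grip_width: 0.014
grasp_force: 58.6
at [0.5392 0.2263 0.0944] yaw 85.5 tilt 0.4 shift [-0.0159 -0.0001  0.0523]
```

```bash
python3 -m jog '[[0,0.0075,0,-0.0118,0,0,0],[0,0.0089,0,-0.0108,0,0,0],[0,0.0102,0,-0.0096,0,0,0],[0,0.0113,0,-0.0083,0,0,0]]'
python3 -m jog '[[0,0.0122,0,-0.0068,0,0,0],[0,0.013,0,-0.0052,0,0,0],[0,0.0135,0,-0.0036,0,0,0],[0,0.0139,0,-0.0019,0,0,0]]'
```

```text
clock: 7.0
tool_pos: [0.5421, 0.2615, 0.1331]
eef_rot: [2.306, 2.131, 0.005]
contact_force: [7.8, 2.6, -15.1]
grip_width: 0.0141
grasp_force: 58.6
clock: 7.4
tool_pos: [0.5465, 0.3096, 0.1503]
eef_rot: [2.306, 2.125, -0.007]
contact_force: [4.0, -3.2, -3.8]
grip_width: 0.0134
grasp_force: 58.5
```

```bash
python3 -m jog '[[0,0.014,0,-0.0001,0,0,0],[0,0.0139,0,0.0016,0,0,0],[0,0.0136,0,0.0033,0,0,0],[0,0.0131,0,0.005,0,0,0],[0,0,0,0,0,0,0]]'
python3 - <<'E'
from h import *
to([.538,.2107,.042]); snap('side','s2')
for r in arm.recognise('side','flap')[:2]:
        q=w('side',r['position']); print(round(r['confidence'],2),q,px('side',q)[0])
im=cv2.imread('pics/s2.png')[60:210,160:380]; cv2.imwrite('pics/s2c.png',cv2.resize(im,None,fx=3,fy=3,interpolation=2))
E
```

```text
clock: 7.9
tool_pos: [0.5467, 0.3721, 0.1415]
eef_rot: [-2.3, -2.135, -0.0]
contact_force: [-1.0, 0.2, 0.2]
grip_width: -0.0002
grasp_force: 0.0
at [0.5467 0.3721 0.1415] yaw 85.7 tilt 0.2 shift [-0.1619  0.0035  0.0991] 
0.71 [0.5441 0.3178 0.1078] [272.0681 111.2017]
```

View pics/s2c.png

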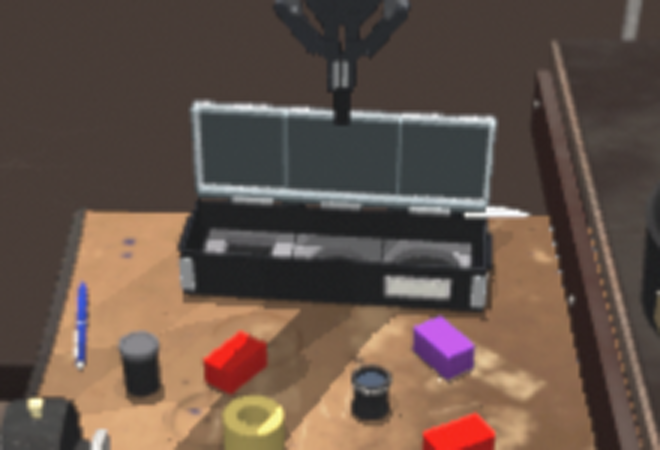

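The flap stands up but the tab slipped out of the jaws. Lift away and check.

```bash
python3 -m jog '[[0,0,0,-0.02,0,0,0],[0,0,0,-0.04,0,0,0],[0.02,0,0,-0.04,0,0,0],[0.085,-0.04,0,-0.02,0,0,0],[0.085,-0.05,0,0,0,0,0],[0.085,-0.05,0,0,0,0,0],[0.085,-0.05,0,0,0,0,0],[0.085,0,0,0,0,0,0]]'
python3 - <<'E'
from h import *
snap('side','s3')
for c in ['side','top']:
  if c=='top': snap('top','t3')
  for n in ['flap','core','loupe','cell_carton','insert_small_round','insert_large_round','insert_oblong']:
    for r in arm.recognise(c,n)[:3]:
        q=w(c,r['position']); print(c,n,round(r['confidence'],2),q,px(c,q)[0])
a=cv2.imread('pics/t3.png')[110:310,110:330]; b=cv2.imread('pics/s3.png')[60:260,160:340]
cv2.imwrite('pics/c3.png',cv2.resize(np.hstack([a,b]),None,fx=2,fy=2,interpolation=2))
E
```

```text
clock: 8.8
tool_pos: [0.5359, 0.1666, 0.261]
eef_rot: [2.321, 2.108, -0.011]
contact_force: [0.3, -0.5, -0.7]
grip_width: 0.0844
grasp_force: 0.0
side flap 0.7 [0.54691028 0.3231694  0.10530761] [273.07492599 111.0366755 ]
side core 0.67 [0.54534681 0.31561649 0.06112935] [272.40847868 125.94235723]
side core 0.55 [0.47572328 0.01301468 0.03094346] [243.56085543 202.53071855]
side loupe 0.61 [0.57441637 0.06494325 0.02768358] [283.6089698  190.29342883]
side cell_carton 0.86 [0.64795712 0.00125113 0.02535941] [314.22226406 207.90995867]
side cell_carton 0.77 [ 0.51657073 -0.10639709  0.02328931] [259.19610327 239.93275859]
side cell_carton 0.7 [0.63444036 0.13220808 0.02726615] [305.90147607 174.35499633]
side insert_small_round 0.63 [0.54785073 0.29277825 0.02173284] [273.15944669 141.86733088]
side insert_large_round 0.59 [0.6296827  0.29681846 0.02131324] [301.22390048 141.43658165]
side insert_oblong 0.62 [0.46059864 0.3084719  0.02303378] [243.35831803 138.22923951]
top flap 0.58 [0.43610657 0.33267317 0.13360061] [135.75235042 233.61470484]
top core 0.56 [0.47715942 0.02556642 0.03244021] [254.04591548 217.22573859]
top loupe 0.41 [0.57028342 0.07878714 0.02744281] [235.22849386 185.34776097]
top cell_carton 0.65 [0.45696998 0.12403442 0.02753115] [219.91230272 224.94635509]
top cell_carton 0.57 [ 0.51441387 -0.10338936  0.02834087] [298.77351715 203.48496486]
top cell_carton 0.55 [ 0.61632492 -0.08241881  0.02666671] [290.72630811 168.56145482]
top insert_large_round 0.52 [0.6708006  0.25888069 0.02047341] [173.63609201 152.59104646]
```

View pics/c3.png

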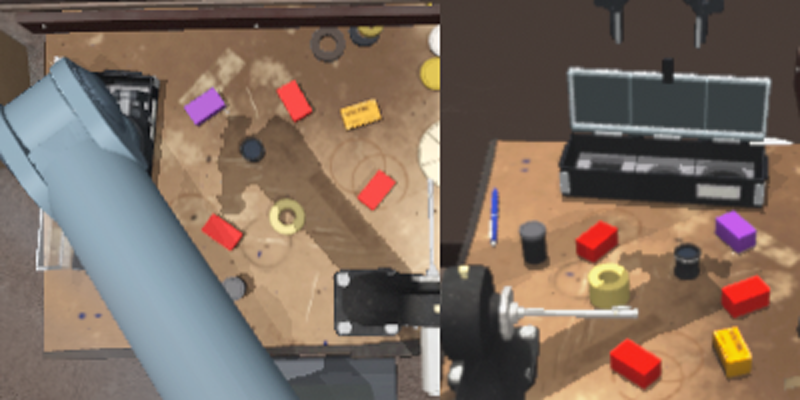

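```bash
python3 -m jog '[[0.085,-0.045,-0.001,0,0,0,0],[0.085,-0.045,-0.001,0,0,0,0],[0.085,-0.045,-0.001,0,0,0,0],[0.085,0,0,0,0,0,0],[0.085,0,0,0,0,0,0]]'
cat >> h.py <<'E'
def see(n,names,k=3):
    p=T(); snap('wrist',n)
    for m in names:
        for r in arm.recognise('wrist',m)[:k]:
            q=w('wrist',r['position'],p); print(m,round(r['confidence'],2),q,px('wrist',q,p)[0].round())
    return p
E
python3 - <<'E'
from h import *
to([.475,.02,.1],85.1)
see('w4',['core','loupe','cell_carton'])
E
```

```text
clock: 10.1
tool_pos: [0.5204, 0.0428, 0.2621]
eef_rot: [2.312, 2.127, -0.0]
contact_force: [0.0, 1.1, -0.2]
grip_width: 0.0851
grasp_force: 0.0
at [0.5204 0.0428 0.2621] yaw 85.2 tilt 0.0 shift [-0.0265 -0.0433  0.1621] turn 0.1
  shift after turn [-0.0266 -0.0432  0.1621]
core 0.68 [0.4798 0.0277 0.0338] [252. 192.]
loupe 0.82 [0.5701 0.0794 0.0294] [325. 142.]
cell_carton 0.86 [ 0.6171 -0.071   0.0295] [366. 256.]
cell_carton 0.81 [0.6421 0.0194 0.0214] [384. 186.]
cell_carton 0.77 [ 0.5125 -0.0917  0.0257] [287. 275.]
```

View pics/w4.png

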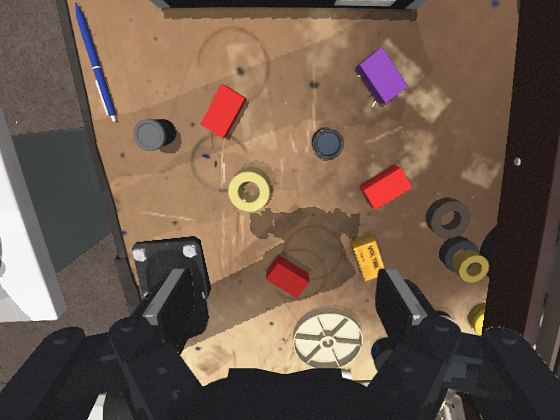

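Core ring is at (249,190), loupe top at (327,143), and the yellow carton spans (352–384, 236–280). The grey canister at (152,135) and the red and purple boxes are distractors.

```bash
python3 - <<'E'
from h import *
p=T(); np.set_printoptions(precision=4,suppress=True)
im=cv2.cvtColor(cv2.imread('pics/w4.png'),cv2.COLOR_BGR2HSV)
m=cv2.inRange(im,(20,60,110),(35,255,255)); print
n,l,s,c=cv2.connectedComponentsWithStats(m)
for i in range(1,n):
    if s[i][4]>100: print(s[i],c[i])
i=l[190,232]; ctr=[k for k in range(1,n) if abs(c[k]-[249,190]).max()<8]
cnt=np.argwhere(l==ctr[0])[:,::-1].astype(np.float32); (e,r)=cv2.minEnclosingCircle(cnt); print('core circ',e,r,onz('wrist',[e],.03,p),onz('wrist',[(249,188)],.034,p))
print('loupe',onz('wrist',[(327,142)],.034,p))
im2=cv2.inRange(im,(10,150,140),(28,255,255)); n,l,s,c=cv2.connectedComponentsWithStats(im2)
k=[k for k in range(1,n) if abs(c[k]-[367,258]).max()<8 and s[k][4]>200]
pts=np.argwhere(l==k[0])[:,::-1].astype(np.float32); b=cv2.boxPoints(cv2.minAreaRect(pts)); print(s[k[0]],b)
q=onz('wrist',b,.026,p); print(q,q.mean(0)); e=[q[i+1]-q[i] for i in range(3)]; print([ (np.linalg.norm(v),np.degrees(np.arctan2(v[1],v[0]))) for v in e])
to([.478,.025,.1],85.1)
E
```

```text
[ 228  167   42   45 1194] [248.8509 189.6474]
[354 242  29  38 426] [368.5869 259.5728]
[459 255  30  28 481] [473.5031 268.4678]
[311 308  39  11 138] [330.1304 312.2029]
[474 308  11  28 177] [479.0226 322.2712]
[182 341  29  44 375] [195.064  360.8053]
[336 348  41  32 462] [360.158  366.8961]
core circ (249.38308715820312, 188.79298400878906) 22.635536193847656 [[0.477  0.0357 0.03  ]] [[0.4771 0.0376 0.034 ]]
loupe [[0.572  0.0847 0.034 ]]
[353 240  31  41 731] [[352.4 247.2]
 [375.2 239.6]
 [386.5 273.5]
 [363.7 281.1]]
[[ 0.6011 -0.0529  0.026 ]
 [ 0.6306 -0.0445  0.026 ]
 [ 0.6466 -0.0952  0.026 ]
 [ 0.616  -0.1043  0.026 ]] [ 0.6236 -0.0743  0.026 ]
[(np.float64(0.030718907207780616), np.float64(15.868996651711148)), (np.float64(0.053131853419997876), np.float64(-72.51922451217628)), (np.float64(0.03193074495577305), np.float64(-163.49801589959046))]
at [0.5203 0.0471 0.2625] yaw 85.7 tilt 0.1 shift [-0.0254 -0.0406  0.1624] turn 0.6
  shift after turn [-0.0256 -0.0402  0.1625]
```

```bash
python3 - <<'E'
from h import *
np.set_printoptions(precision=4,suppress=True)
print(T()[0]); p=see('w5',['core','loupe','cell_carton']); print(p[0],T()[0])
im=cv2.cvtColor(cv2.imread('pics/w5.png'),cv2.COLOR_BGR2HSV)
m=cv2.inRange(im,(20,60,110),(35,255,255))
n,l,s,c=cv2.connectedComponentsWithStats(m)
for k in range(1,n):
    if abs(c[k]-[249,185]).max()<20 and s[k][4]>400:
        cnt=np.argwhere(l==k)[:,::-1].astype(np.float32); (e,r)=cv2.minEnclosingCircle(cnt); print('core circ',e,r,onz('wrist',[e],.030,p))
g=cv2.imread('pics/w5.png')[100:180,290:370]; cv2.imwrite('pics/w5c.png',cv2.resize(g,None,fx=4,fy=4,interpolation=2))
im2=cv2.inRange(im,(10,150,140),(28,255,255)); n,l,s,c=cv2.connectedComponentsWithStats(im2)
k=[k for k in range(1,n) if abs(c[k]-[367,254]).max()<15 and s[k][4]>200]
pts=np.argwhere(l==k[0])[:,::-1].astype(np.float32); b=cv2.boxPoints(cv2.minAreaRect(pts)); print(s[k[0]],b)
q=onz('wrist',b,.026,p); print(q,q.mean(0)); e=[q[i+1]-q[i] for i in range(3)]; print([ (np.linalg.norm(v),np.degrees(np.arctan2(v[1],v[0]))) for v in e])
E
```

```text
[0.5203 0.0471 0.2625]
loupe 0.93 [0.5736 0.0777 0.0313] [328. 148.]
cell_carton 0.67 [ 0.5143 -0.095   0.0242] [288. 280.]
cell_carton 0.63 [ 0.6174 -0.0706  0.0297] [366. 260.]
cell_carton 0.63 [0.6414 0.0177 0.0242] [384. 192.]
[0.5203 0.0471 0.2625] [0.5203 0.0461 0.2623]
core circ (249.5, 191.95237731933594) 22.63098907470703 [[0.4767 0.0317 0.03  ]]
[352 244  29  41 716] [[351.6 250.8]
 [374.4 243.2]
 [385.7 277.1]
 [362.9 284.7]]
[[ 0.6    -0.058   0.026 ]
 [ 0.6297 -0.0495  0.026 ]
 [ 0.6457 -0.1006  0.026 ]
 [ 0.6149 -0.1098  0.026 ]] [ 0.6226 -0.0795  0.026 ]
[(np.float64(0.03084858539399429), np.float64(15.930167713084508)), (np.float64(0.053534920708459596), np.float64(-72.61064062540072)), (np.float64(0.03207504519231477), np.float64(-163.4280159248223))]
```

View pics/w5c.png

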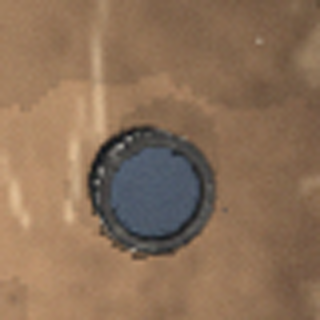

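```bash
python3 -c "
from h import *
print(onz('wrist',[(328.8,148)],.035))
to([.477,.030,.013],85)"
```

```text
[[0.57360622 0.07678155 0.035     ]]
at [0.5203 0.0461 0.2623] yaw 85.6 tilt 0.0 shift [-0.0195 -0.042   0.2492] turn 0.6
  shift after turn [-0.0198 -0.0417  0.2493]
```

```bash
python3 -m jog '[[0.085,-0.0098,-0.021,0.02,0,0,0.5],[0.085,-0.0098,-0.021,0.04,0,0,0],[0.085,0,0,0.045,0,0,0],[0.085,0,0,0.045,0,0,0],[0.085,0,0,0.04,0,0,0],[0.085,0,0,0.02,0,0,0],[0.085,0,0,0,0,0,0],[0.085,0,0,0,0,0,0]]'
python3 -c "
from h import *
to([.477,.030,.013],85)"
```

```text
clock: 11.3
tool_pos: [0.4772, 0.0295, 0.0525]
eef_rot: [-2.315, -2.123, -0.001]
contact_force: [0.3, -0.0, 1.0]
grip_width: 0.0852
grasp_force: 0.0
at [0.4772 0.0295 0.0525] yaw 85.0 tilt 0.0 shift [ 0.0004 -0.0003  0.0395] turn 0.0
  shift after turn [ 0.0004 -0.0003  0.0395]
```

```bash
python3 -m jog '[[0.085,0,0,0.02,0,0,0],[0.085,0,0,0.0195,0,0,0],[0.085,0,0,0,0,0,0],[0.04,0,0,0,0,0,0],[0.04,0,0,0,0,0,0],[0.04,0,0,0,0,0,0],[0.04,0,0,0,0,0,0],[0.04,0,0,0,0,0,0]]'
python3 -c "
from h import *
to([.629,.268,.022],85)"
```

```text
clock: 12.1
tool_pos: [0.4785, 0.0289, 0.0147]
eef_rot: [2.315, 2.12, 0.003]
contact_force: [-1.2, -0.0, 7.6]
grip_width: 0.0475
grasp_force: 62.9
at [0.4785 0.0289 0.0147] yaw 85.0 tilt 0.2 shift [ 0.2514  0.129  -0.007 ] turn -0.0
  shift after turn [ 0.2513  0.1291 -0.0073]
```

```bash
python3 -m jog '[[0.04,0,0,-0.03,0,0,0],[0.04,0,0,-0.04,0,0,0],[0.04,0.04,0.0215,-0.04,0,0,0],[0.04,0.042,0.0215,0,0,0,0],[0.04,0.042,0.0215,0,0,0,0],[0.04,0.042,0.0215,0,0,0,0],[0.04,0.042,0.0215,0,0,0,0],[0.04,0.042,0.0215,0,0,0,0]]'
python3 -m jog '[[0.04,0,0,0,0,0,0],[0.04,0,0,0,0,0,0],[0.04,0,0,0,0,0,0],[0.04,0,0,0,0,0,0]]'
python3 -c "
from h import *
to([.629,.267,.023],85); see('w6',['core','insert_large_round'])"
```

```text
clock: 12.9
tool_pos: [0.6242, 0.2612, 0.1166]
eef_rot: [2.317, 2.121, 0.001]
contact_force: [0.7, -0.7, -0.6]
grip_width: 0.0473
grasp_force: 63.9
clock: 13.3
tool_pos: [0.6229, 0.2572, 0.1157]
eef_rot: [2.318, 2.118, -0.002]
contact_force: [-0.5, -0.0, -0.1]
grip_width: 0.0471
grasp_force: 63.9
at [0.6229 0.2572 0.1157] yaw 84.8 tilt 0.1 shift [0.0105 0.0052 0.0927] turn -0.2
  shift after turn [0.0103 0.0052 0.0927]
core 0.65 [0.6262 0.2589 0.1348] [292. 291.]
insert_large_round 0.62 [0.6338 0.27   0.0073] [297. 192.]
insert_large_round 0.55 [0.5905 0.3226 0.1436] [179. 159.]
```

View pics/w6.png

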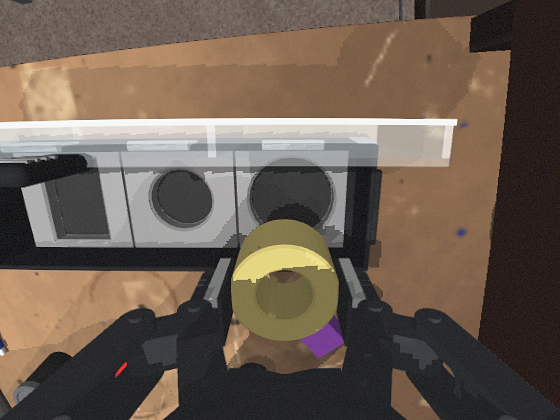

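The core is held. The large pocket rim spans columns 249–333 (top row 156), and the small pocket is centred near (181,196).

```bash
python3 -c "
from h import *
p=T();print(p[0])
print(onz('wrist',[(291,195),(291,156),(181,196),(180,165),(78,202)],.02))
to([.629,.268,.023],85)"
```

```text
[0.62300485 0.25802659 0.11588165]
[[0.62924684 0.2720845  0.02      ]
 [0.63176629 0.30204142 0.02      ]
 [0.54417201 0.27902866 0.02      ]
 [0.54794289 0.30301742 0.02      ]
 [0.46067158 0.2817983  0.02      ]]
at [0.623  0.258  0.1159] yaw 84.9 tilt 0.1 shift [0.0106 0.005  0.0929] turn -0.1
  shift after turn [0.0105 0.0051 0.0929]
```

```bash
python3 -m jog '[[0.04,0.0105,0.004,0,0,0,0],[0.04,0,0,0.035,0,0,0],[0.04,0,0,0.03,0,0,0],[0.04,0,0,0.015,0,0,0],[0.04,0,0,0,0,0,0],[0.04,0,0,0,0,0,0],[0.04,0,0,0,0,0,0]]'
python3 -c "
from h import *
to([.628,.268,.0225],85)"
```

```text
clock: 14.15
tool_pos: [0.6292, 0.2713, 0.0379]
eef_rot: [2.316, 2.121, 0.006]
contact_force: [-0.5, 0.1, -0.3]
grip_width: 0.0475
grasp_force: 63.9
at [0.6292 0.2713 0.0379] yaw 85.0 tilt 0.2 shift [-0.0034 -0.0009  0.0154] turn -0.0
  shift after turn [-0.0034 -0.0009  0.0154]
```

Lower the last 15 mm, then open moderately and rise.

```bash
python3 -m jog '[[0.04,-0.003,0,0.008,0,0,0],[0.04,0,0,0.0065,0,0,0],[0.04,0,0,0,0,0,0],[0.04,0,0,0,0,0,0]]'
python3 -m jog '[[0.062,0,0,0,0,0,0],[0.062,0,0,0,0,0,0],[0.062,0,0,0,0,0,0],[0.062,0,0,-0.03,0,0,0],[0.062,0,0,-0.04,0,0,0],[0.062,0,0,-0.05,0,0,0]]'
python3 -m jog '[[0.085,-0.04,-0.01,-0.03,0,0,0],[0.085,-0.05,-0.015,-0.0,0,0,0],[0.085,-0.05,-0.015,0,0,0,0],[0.085,-0.04,-0.01,0,0,0,0],[0.085,0,0,0,0,0,0],[0.085,0,0,0,0,0,0]]'
python3 -c "
from h import *
to([.573,.078,.016],85);
snap('side','s7')
for n in ['core','insert_large_round']:
  for r in arm.recognise('side',n): print(n,r['confidence'],w('side',r['position']))
see('w7',['loupe','core'])"
```

```text
clock: 14.55
tool_pos: [0.6287, 0.2669, 0.0229]
eef_rot: [2.316, 2.12, 0.002]
contact_force: [-1.1, -0.9, 5.4]
grip_width: 0.0472
grasp_force: 64.7
clock: 15.15
tool_pos: [0.6257, 0.2658, 0.1395]
eef_rot: [-2.315, -2.121, 0.008]
contact_force: [0.9, -0.3, 0.1]
grip_width: 0.0619
grasp_force: 0.0
clock: 15.75
tool_pos: [0.5637, 0.0951, 0.1704]
eef_rot: [2.32, 2.118, -0.001]
contact_force: [-0.1, 0.6, -0.5]
grip_width: 0.0848
grasp_force: 0.0
at [0.5637 0.0951 0.1704] yaw 84.8 tilt 0.0 shift [-0.0161  0.0109  0.1544] turn -0.2
  shift after turn [-0.0163  0.0108  0.1544]
core 0.48 [0.6265 0.2629 0.047 ]
loupe 0.91 [0.5725 0.0806 0.0307] [295. 216.]
core 0.93 [0.6187 0.2457 0.0415] [340.  11.]
```

```bash
python3 -m jog '[[0.085,-0.0155,0.0108,0.03,0,0,0],[0.085,0,0,0.045,0,0,0],[0.085,0,0,0.04,0,0,0],[0.085,0,0,0.025,0,0,0],[0.085,0,0,0.013,0,0,0],[0.085,0,0,0,0,0,0],[0.085,0,0,0,0,0,0]]'
python3 -c "
from h import *
to([.573,.078,.016],85)"
```

```text
clock: 16.75
tool_pos: [0.5743, 0.0816, 0.0187]
eef_rot: [2.315, 2.123, 0.003]
contact_force: [0.5, -0.5, -0.0]
grip_width: 0.0854
grasp_force: 0.0
at [0.5743 0.0816 0.0187] yaw 85.0 tilt 0.1 shift [-0.0037 -0.001   0.0027] turn 0.0
  shift after turn [-0.0037 -0.001   0.0027]
```

```bash
python3 -m jog '[[0.085,-0.003,-0.001,0.0027,0,0,0],[0.085,0,0,0,0,0,0],[0.025,0,0,0,0,0,0],[0.025,0,0,0,0,0,0],[0.025,0,0,0,0,0,0],[0.025,0,0,0,0,0,0],[0.025,0,0,0,0,0,0],[0.025,0,0,0,0,0,0]]'
python3 -m jog '[[0.025,0,0,-0.03,0,0,0],[0.025,0,0,-0.04,0,0,0],[0.025,0.03,-0.005,-0.03,0,0,0],[0.025,0.04,-0.0115,0,0,0,0],[0.025,0.045,-0.014,0,0,0,0],[0.025,0.045,-0.0145,0,0,0,0],[0.025,0.035,0,0,0,0,0],[0.025,0,0,0,0,0,0]]'
python3 -m jog '[[0.025,0,0,0,0,0,0],[0.025,0,0,0,0,0,0],[0.025,0,0,0,0,0,0]]'
python3 -c "
from h import *
to([.544,.276,.0245],85); see('w8',['loupe','insert_small_round','core'])"
```

```text
clock: 17.55
tool_pos: [0.5724, 0.0777, 0.0155]
eef_rot: [2.316, 2.122, 0.0]
contact_force: [-0.7, -0.9, 5.2]
grip_width: 0.0306
grasp_force: 59.0
clock: 18.35
tool_pos: [0.5413, 0.2846, 0.1157]
eef_rot: [-2.302, -2.131, -0.008]
contact_force: [-0.5, -0.1, -0.0]
grip_width: 0.0306
grasp_force: 59.7
clock: 18.65
tool_pos: [0.5449, 0.2733, 0.1143]
eef_rot: [2.32, 2.117, -0.003]
contact_force: [0.5, 0.3, -0.6]
grip_width: 0.0307
grasp_force: 59.7
at [0.5449 0.2733 0.1143] yaw 84.8 tilt 0.1 shift [ 0.0028 -0.0011  0.0898] turn -0.2
  shift after turn [ 0.0026 -0.0011  0.0898]
loupe 0.87 [0.5417 0.2758 0.1277] [277. 284.]
insert_small_round 0.62 [0.5449 0.2635 0.0217] [286. 226.]
core 0.87 [0.6289 0.2652 0.0442] [403. 225.]
core 0.75 [0.6091 0.2528 0.0233] [368. 232.]
```

View pics/w8.png

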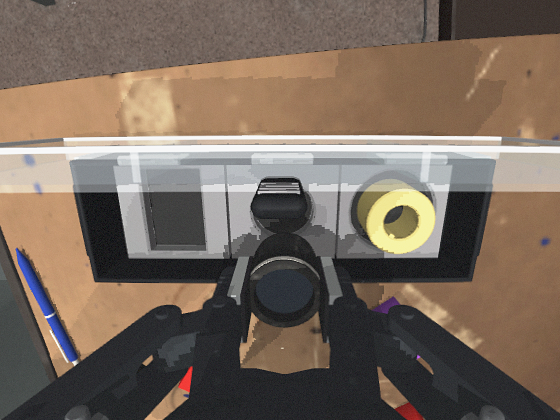

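The core sits in the large pocket at (402,222). The loupe hangs at (283,285) over the middle pocket, with the raised tab showing above it.

```bash
python3 -m jog '[[0.025,0.0028,-0.001,0,0,0,0],[0.025,0,0,0.035,0,0,0],[0.025,0,0,0.03,0,0,0],[0.025,0,0,0.015,0,0,0],[0.025,0,0,0.009,0,0,0],[0.025,0,0,0,0,0,0],[0.025,0,0,0,0,0,0],[0.025,0,0,0,0,0,0]]'
python3 -c "
from h import *
to([.544,.276,.0243],85)"
```

```text
clock: 19.65
tool_pos: [0.5445, 0.2797, 0.0275]
eef_rot: [2.316, 2.122, 0.004]
contact_force: [-1.0, 0.3, 0.3]
grip_width: 0.0307
grasp_force: 59.7
at [0.5445 0.2797 0.0275] yaw 85.0 tilt 0.2 shift [-0.0037 -0.0002  0.0032] turn -0.0
  shift after turn [-0.0037 -0.0002  0.0032]
```

```bash
python3 -m jog '[[0.025,-0.0025,0,0.003,0,0,0],[0.025,0,0,0,0,0,0],[0.025,0,0,0,0,0,0]]'
python3 -m jog '[[0.05,0,0,0,0,0,0],[0.05,0,0,0,0,0,0],[0.05,0,0,0,0,0,0],[0.05,0,0,-0.03,0,0,0],[0.05,0,0,-0.04,0,0,0],[0.05,0,0,-0.05,0,0,0],[0.05,-0.03,0.005,-0.03,0,0,0],[0.05,0,0,0,0,0,0]]'
python3 -c "
from h import *
see('w9',['loupe','core'])
to([.623,-.079,.012],106.5)"
```

```text
clock: 19.95
tool_pos: [0.544, 0.2763, 0.0236]
eef_rot: [2.317, 2.121, 0.002]
contact_force: [0.7, -1.1, 1.1]
grip_width: 0.0305
grasp_force: 59.8
clock: 20.75
tool_pos: [0.5503, 0.2435, 0.178]
eef_rot: [2.317, 2.111, 0.011]
contact_force: [1.1, -1.0, -0.2]
grip_width: 0.05
grasp_force: 0.0
loupe 0.71 [0.54061116 0.27785794 0.03842269] [269. 162.]
loupe 0.59 [0.62746409 0.27661787 0.01918003] [361. 151.]
core 0.94 [0.62689858 0.26652351 0.04229344] [367. 166.]
at [0.545  0.2455 0.1721] yaw 84.9 tilt 0.1 shift [-0.3162  0.1065  0.1602] turn -21.6
  shift after turn [-0.3333 -0.0174  0.1601]
```

```bash
python3 -m jog '[[0.085,0,0,-0.01,0,0,-7.2],[0.085,0,0,-0.01,0,0,-7.2],[0.085,0,0,-0.01,0,0,-7.2],[0.085,-0.04,-0.002,0,0,0,0],[0.085,-0.04,-0.002,0,0,0,0],[0.085,-0.04,-0.002,0,0,0,0],[0.085,-0.04,-0.002,0,0,0,0],[0.085,-0.04,-0.002,0,0,0,0]]'
python3 -m jog '[[0.085,-0.04,-0.002,0,0,0,0],[0.085,-0.04,-0.002,0,0,0,0],[0.085,-0.025,-0.002,0,0,0,0],[0.085,0,0,0,0,0,0],[0.085,0,0,0,0,0,0],[0.085,0,0,0,0,0,0],[0.085,0,0,0,0,0,0]]'
python3 -c "
from h import *
to([.623,-.079,.012],106.5)
see('w10',['cell_carton'])
im=cv2.imread('pics/w10.png')[100:380,130:430]; cv2.imwrite('pics/w10c.png',cv2.resize(im,None,fx=2,fy=2,interpolation=2))"
```

```text
clock: 21.7
tool_pos: [0.5917, 0.0512, 0.2007]
eef_rot: [-1.873, -2.518, 0.002]
contact_force: [0.0, 0.7, 0.7]
grip_width: 0.085
grasp_force: 0.0
clock: 22.4
tool_pos: [0.6167, -0.0479, 0.2026]
eef_rot: [-1.872, -2.521, -0.001]
contact_force: [-0.1, 0.1, -0.0]
grip_width: 0.0849
grasp_force: 0.0
at [ 0.6167 -0.0479  0.2026] yaw 106.8 tilt 0.1 shift [-0.0319 -0.0029  0.1906] turn 0.3
  shift after turn [-0.0316 -0.0028  0.1906]
cell_carton 0.8 [ 0.515  -0.096   0.0256] [178. 204.]
cell_carton 0.76 [ 0.6209 -0.0753  0.0264] [281. 214.]
cell_carton 0.72 [0.6431 0.0182 0.0271] [330. 133.]
```

View pics/w10c.png

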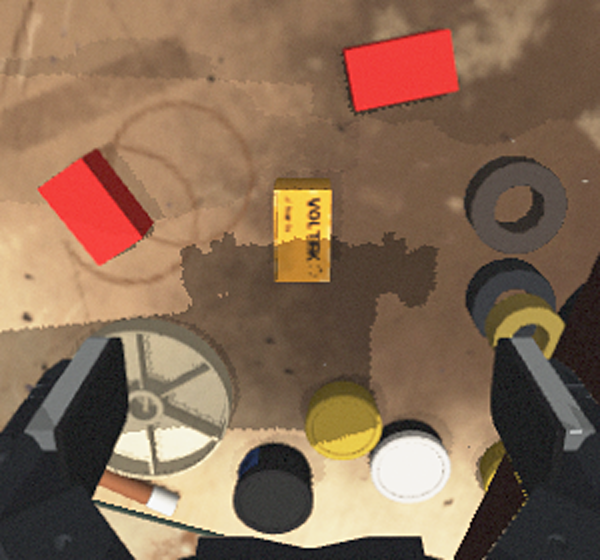

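The carton's top face spans crop (275–331, 189–282), square to the tool.

```bash
python3 -c "
from h import *
print(T()[0]); q=onz('wrist',[(281.5,217.8)],.026)[0]; print(q); to([q[0],q[1],.013],106.6)"
```

```text
[ 0.61701704 -0.04888467  0.20296579]
[ 0.62369682 -0.08072137  0.026     ]
at [ 0.617  -0.0489  0.203 ] yaw 106.8 tilt 0.0 shift [-0.0325 -0.0028  0.1899] turn 0.2
  shift after turn [-0.0324 -0.0027  0.19  ]
```

```bash
python3 -m jog '[[0.07,-0.0322,-0.0028,0.03,0,0,0],[0.06,0,0,0.045,0,0,0],[0.06,0,0,0.045,0,0,0],[0.06,0,0,0.035,0,0,0],[0.06,0,0,0.02,0,0,0],[0.06,0,0,0.013,0,0,0],[0.06,0,0,0,0,0,0],[0.06,0,0,0,0,0,0]]'
python3 -c "
from h import *
to([.6235,-.080,.013],106.6)"
```

```text
clock: 23.3
tool_pos: [0.6253, -0.0822, 0.0166]
eef_rot: [1.876, 2.517, 0.003]
contact_force: [0.7, -0.4, 0.7]
grip_width: 0.06
grasp_force: 0.0
at [ 0.6253 -0.0822  0.0166] yaw 106.6 tilt 0.2 shift [ 0.0027 -0.0011  0.0036] turn -0.0
  shift after turn [ 0.0027 -0.0011  0.0036]
```

```bash
python3 -m jog '[[0.06,0.002,-0.001,0.0035,0,0,0],[0.02,0,0,0,0,0,0],[0.02,0,0,0,0,0,0],[0.02,0,0,0,0,0,0],[0.02,0,0,0,0,0,0],[0.02,0,0,0,0,0,0]]'
python3 -m jog '[[0.02,0,0,-0.03,0,0,0],[0.02,0,0,-0.04,0,0,7.2],[0.02,0,0,-0.04,0,0,7.2],[0.02,0,0,-0.01,0,0,7.2],[0.02,0.038,-0.0214,0,0,0,0],[0.02,0.038,-0.0214,0,0,0,0],[0.02,0.038,-0.0214,0,0,0,0],[0.02,0.038,-0.0214,0,0,0,0]]'
python3 -m jog '[[0.02,0.038,-0.0214,0,0,0,0],[0.02,0.038,-0.0214,0,0,0,0],[0.02,0.038,-0.0214,0,0,0,0],[0.02,0.038,-0.0214,0,0,0,0],[0.02,0.03,-0.02,0,0,0,0],[0.02,0,0,0,0,0,0],[0.02,0,0,0,0,0,0],[0.02,0,0,0,0,0,0]]'
python3 -c "
from h import *
to([.4595,.283,.022],85);see('w11',['cell_carton','insert_oblong','core','loupe'],1)"
```

```text
clock: 23.9
tool_pos: [0.6233, -0.081, 0.0127]
eef_rot: [1.877, 2.517, 0.001]
contact_force: [-1.3, 0.7, 5.4]
grip_width: 0.0284
grasp_force: 62.1
clock: 24.7
tool_pos: [0.5488, 0.0788, 0.1308]
eef_rot: [-2.317, -2.121, 0.002]
contact_force: [-0.1, 0.6, -0.9]
grip_width: 0.0285
grasp_force: 61.4
clock: 25.5
tool_pos: [0.4615, 0.2667, 0.1308]
eef_rot: [2.318, 2.119, -0.003]
contact_force: [0.3, -0.7, -0.7]
grip_width: 0.0282
grasp_force: 61.4
at [0.4615 0.2667 0.1308] yaw 84.9 tilt 0.1 shift [ 0.0163 -0.0034  0.1087] turn -0.1
  shift after turn [ 0.0161 -0.0034  0.1088]
cell_carton 0.74 [0.4576 0.276  0.1446] [274. 271.]
insert_oblong 0.83 [0.4576 0.2924 0.0182] [277. 177.]
core 0.64 [0.621  0.2675 0.0428] [493. 197.]
loupe 0.6 [0.5414 0.2777 0.0363] [387. 191.]
```

View pics/w11.png

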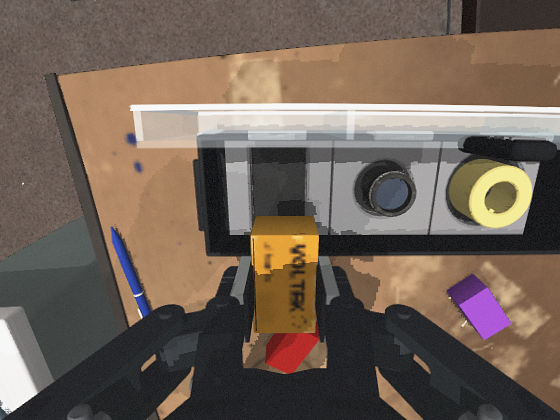

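The carton is held square. The oblong pocket spans columns 248–307, and the loupe (387,190) and core (490,193) are seated.

```bash
python3 -c "
from h import *
print(T()[0],onz('wrist',[(277.5,185),(277.5,148),(278.5,185)],.02)); to([.4595,.283,.022],85)"
python3 -m jog '[[0.02,0.008,-0.0015,0,0,0,0],[0.02,0.008,-0.0015,0,0,0,0],[0.02,0,0,0.035,0,0,0],[0.02,0,0,0.03,0,0,0],[0.02,0,0,0.02,0,0,0],[0.02,0,0,0.01,0,0,0],[0.02,0,0,0,0,0,0],[0.02,0,0,0,0,0,0]]'
python3 -c "
from h import *
to([.4595,.283,.022],85)"
```

```text
[0.46182826 0.26712203 0.13124537] [[0.45777164 0.28641828 0.02      ]
 [0.46067001 0.31613308 0.02      ]
 [0.45858186 0.28634431 0.02      ]]
at [0.4618 0.2671 0.1312] yaw 84.8 tilt 0.0 shift [ 0.0157 -0.0037  0.1092] turn -0.2
  shift after turn [ 0.0156 -0.0037  0.1092]
clock: 26.55
tool_pos: [0.4599, 0.2858, 0.0373]
eef_rot: [-2.316, -2.122, -0.003]
contact_force: [-0.5, 1.3, -1.1]
grip_width: 0.0284
grasp_force: 61.4
at [0.4599 0.2858 0.0373] yaw 85.0 tilt 0.1 shift [-0.0029 -0.0002  0.0153] turn 0.0
  shift after turn [-0.0029 -0.0002  0.0153]
```

```bash
python3 -m jog '[[0.02,-0.004,-0.001,0.004,0,0,0],[0.02,0,0,0.006,0,0,0],[0.02,0,0,0.0045,0,0,0],[0.02,0,0,0,0,0,0],[0.02,0,0,0,0,0,0]]'
python3 -m jog '[[0.045,0,0,0,0,0,0],[0.045,0,0,0,0,0,0],[0.045,0,0,0,0,0,0],[0.045,0,0,-0.03,0,0,0],[0.045,0,0,-0.04,0,0,0],[0.045,0,0,-0.05,0,0,0],[0.045,-0.03,0.02,-0.05,0,0,0],[0.045,0,0,0,0,0,0]]'
python3 -c "
from h import *
see('w12',['cell_carton','core','loupe','flap'],1)
to([.538,.35,.2],85)"
```

```text
clock: 27.05
tool_pos: [0.4581, 0.2807, 0.0219]
eef_rot: [-2.317, -2.122, 0.0]
contact_force: [-0.8, 0.5, -1.1]
grip_width: 0.0284
grasp_force: 61.4
clock: 27.85
tool_pos: [0.4787, 0.2541, 0.1887]
eef_rot: [2.318, 2.11, 0.017]
contact_force: [0.3, -0.5, -0.2]
grip_width: 0.0447
grasp_force: 0.0
cell_carton 0.92 [0.45203118 0.12751439 0.02501013] [270. 304.]
core 0.79 [0.62607906 0.26715371 0.03968881] [438. 168.]
loupe 0.72 [0.54103907 0.27561037 0.03596628] [347. 166.]
flap 0.86 [0.52248182 0.33065709 0.14408149] [348. 106.]
at [0.4704 0.2551 0.1809] yaw 85.1 tilt 0.2 shift [ 0.1003  0.0592 -0.0194] turn 0.1
  shift after turn [ 0.1004  0.0591 -0.0191]
```

View pics/w12.png

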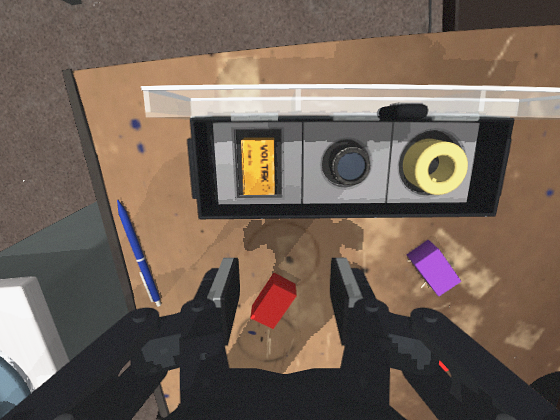

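All three things sit flat in their pockets: carton (258,165), loupe (348,163), core (437,166). Now I'll re-pinch the raised tab.

```bash
python3 -m jog '[[0.05,0,0.03,-0.03,0,0,0],[0.05,0.03,0.035,0,0,0,0],[0.05,0.045,0.008,0,0,0,0],[0.05,0.045,0,0,0,0,0],[0.05,0,0,0,0,0,0],[0.05,0,0,0,0,0,0],[0.05,0,0,0,0,0,0]]'
python3 -c "
from h import *
to([.5533,.383,.136],85)
p=see('w13',['flap'],2); m=cv2.cvtColor(cv2.imread('pics/w13.png'),cv2.COLOR_BGR2GRAY)
u=px('wrist',[[.5533,.383,.146],[.5545,.388,.154]],p); print(u)
c=int(u[1][0]);r=int(u[1][1])
for k in range(r-30,r+31,10): print(k,m[k,c-40:c+41:4] if k<420 else '')"
```

```text
clock: 28.8
tool_pos: [0.5545, 0.3674, 0.2107]
eef_rot: [2.316, 2.123, -0.005]
contact_force: [-0.5, -0.4, 0.5]
grip_width: 0.0501
grasp_force: 0.0
at [0.5545 0.3674 0.2107] yaw 85.0 tilt 0.2 shift [ 0.0157 -0.0024  0.0746] turn 0.0
  shift after turn [ 0.0155 -0.0026  0.0747]
flap 0.6 [0.5452 0.3254 0.1016] [278. 254.]
[[281.0076 205.7837]
 [282.0041 201.9886]]
171 [157 162 162 167 160 171 174 173 171 172 168 173 169 141 142 141 141 139
 135 135 133]
181 [146 145 144 144 141 143 143 141 136 139 134 134 140 130 138 140 140 141
 143 137 138]
191 [148 154 155 145 146 144 146 142 138 139 137 134 130 134 142 140 143 138
 141 139 137]
201 [143 146 143 151 144 143 138 156 151 153 150 150 148 146 139 140 137 135
 134 134 134]
211 [143 144 139 151 156 188 189 164  81  89 140 131 129 131 138  76  72  70
  74 138  70]
221 [28 23 21 28 27 25 27 24 34 27 29 27 20 25 24 26 21 15 18 28 23]
231 [136 135 136 133 134 139 195 201 198 199 195 196 198 200 197 133 140 134
 136 136 134]
```

```bash
python3 -c "
from h import *
p=T(); print(p[0]); m=cv2.cvtColor(cv2.imread('pics/w13.png'),cv2.COLOR_BGR2GRAY)
for k in range(150,360,6): print(k,''.join('#' if v<60 else ('+' if v<110 else '.') for v in m[k,180:390:3]))
for th in (1.9,2.0,2.15): print(th,px('wrist',[[.548-.0872*r*np.cos(th),.3218-.996*r*np.cos(th),.052+r*np.sin(th)] for r in (.092,.122)],p).ravel())"
```

```text
[0.55565885 0.36623269 0.2114791 ]
150 ++######################################################++++++++++++++
156 ################################+++++++++++++++++++...................
162 ##########+++++++++++++++++...........................................
168 +++++.................................................................
174 ......................................................................
180 ......................................................................
186 ......................................................................
192 ......................................................................
198 ......................................................................
204 ......................................................................
210 ................................+............+..+.......+.......+..+.+
216 .++.....++....++....++.....++.+++++++.+++++++++++++++.+++...#......+..
222 ######################################################################
228 ......................................................................
234 ...........
[... 1034 characters left out ...]

318 #################..........++++++................+....################
324 ################..........+++++.......................+###############
330 ###############.....+....++++.........................+###############
336 ###############.........+++.+...........++.+...........###############
342 ##############..#......++...............++++............##############
348 ##############.+++++#..++++.............++...............#############
354 ######++######++++++++++.++............+................##############
1.9 [279.61192821 242.70939554 278.84924959 246.90369691]
2.0 [279.59362067 230.11073124 278.82392893 227.74888939]
2.15 [279.6059573  211.60854394 278.8560987  199.83518055]
```

```bash
python3 -c "
from h import *
p=T(); q=(np.array([.4735,.2547,.184]),p[1])
f=lambda th,r:[.548-.0872*r*np.cos(th),.3218-.996*r*np.cos(th),.052+r*np.sin(th)]
for th in (1.6,1.7,1.8,1.9,2.0,2.15,2.3): print(th,'w12',px('wrist',[f(th,r) for r in (.092,.122)],q).ravel().round(),'now',px('wrist',[f(th,r) for r in (0,.092,.122)],p).ravel().round())
print('loupe',px('wrist',[[.544,.276,.044]],p),'front wall',px('wrist',[[.54,.23,.05]],p),'back wall',px('wrist',[[.548,.3218,.05]],p))
q=(np.array([.4615,.2667,.1308]),p[1]);print([px('wrist',[f(th,.11)],q).round() for th in (1.7,1.9,2.15)])
"
python3 - <<'E'
from h import *
for c in ['top','side']:
    snap(c,c+'14')
    for r in arm.recognise(c,'flap')[:2]: print(c,r['confidence'],w(c,r['position']))
m=cv2.imread('pics/side14.png'); g=cv2.cvtColor(m,6)
f=lambda th,r,s=0:[.548-.0872*r*np.cos(th)+s,.3218-.996*r*np.cos(th),.052+r*np.sin(th)]
for th in (1.7,1.9,2.15): print(th,px('side',[f(th,.09),f(th,.122),f(th,.09,-.14)]).ravel().round(1))
for k in range(76,128,2): print(k,''.join('#' if v<45 else ('+' if v<90 else '.') for v in g[k,215:330:2]))
E
```

```text
1.6 w12 [408. 114. 432. 114.] now [281. 235. 280. 279. 279. 301.]
1.7 w12 [409.  97. 434.  86.] now [281. 235. 280. 267. 279. 284.]
1.8 w12 [410.  80. 436.  59.] now [281. 235. 280. 255. 279. 266.]
1.9 w12 [410.  63. 435.  32.] now [281. 235. 280. 243. 279. 247.]
2.0 w12 [409.  47. 434.   7.] now [281. 235. 280. 230. 279. 228.]
2.15 w12 [407.  25. 429. -25.] now [281. 235. 280. 212. 279. 200.]
2.3 w12 [403.   8. 422. -49.] now [281. 235. 280. 194. 279. 174.]
loupe [[281.41303796 270.94841772]] front wall [[281.62502608 310.21505611]] back wall [[281.09587545 233.90873393]]
[array([[519., 119.]]), array([[521.,  55.]]), array([[509., -14.]])]
top 0.86 [0.59403157 0.32270851 0.12102044]
side 0.73 [0.54801858 0.32175274 0.10416536]
1.7 [273.9  97.8 274.2  86.6 223.8  97.2]
1.9 [274.5  96.1 274.9  84.5 224.9  95.5]
2.15 [275.   95.8 275.6  84.3 226.3  95.3]
76 ++++++++++++++++++++++++++++++++++++++++++++++++++++++++++
78 ++++++++++++++++++++++++++++++++++++++++++++++++++++++++++
80 ++++++++++++++++++++++++++++++++++++++++++++++++++++++++++
82 +++++++++++++++++++++++++++++++++++++++++++++
[... 691 characters left out ...]
+++.+++
106 +++++.++++++++++++++++++++++++++++++++++++++++++++++++.+++
108 +++++.++++++++++++++++++++++++++++++++++++++++++++++++.+++
110 +++++.++++++++++++++++++++++++++++++++++++++++++++++++.+++
112 +++++..+++++++++++++++++++++++++++++++++++++++++++++++.+++
114 +++++..+++++++++++++++++++++++++++++++++++++++++++++++.+++
116 +++++..+++++++++++++++++++++++++++++++++++++++++++++++.+++
118 +++++..++++++++++++++++++++++++++++++++++++++++++++++..+++
120 +++++..++++++++++++++++++++++++++++++++++++++++++++++..+++
122 +++++.................+++++++++++++++++++++++++++++++..+++
124 ++++++................................+++++++++++++++.++++
126 +++++++++++........+..................................++++
```

```bash
python3 -c "
from h import *
to([.548,.326,.150],85)"
```

```text
at [0.556  0.3669 0.2126] yaw 84.9 tilt 0.0 shift [-0.0414 -0.0043  0.0626] turn -0.1
  shift after turn [-0.0414 -0.0044  0.0626]
```

```bash
python3 -m jog '[[0.05,-0.0205,-0.0022,0,0,0,0],[0.05,-0.0205,-0.0022,0,0,0,0],[0.05,0,0,0,0,0,0],[0.05,0,0,0.02,0,0,0],[0.05,0,0,0.02,0,0,0],[0.05,0,0,0.02,0,0,0],[0.05,0,0,0,0,0,0],[0.05,0,0,0,0,0,0]]'
python3 -c "
from h import *
to([.548,.326,.150],85)"
```

```text
clock: 29.9
tool_pos: [0.5474, 0.3283, 0.1527]
eef_rot: [-2.316, -2.122, -0.0]
contact_force: [0.1, 0.6, 0.9]
grip_width: 0.0501
grasp_force: 0.0
at [0.5474 0.3283 0.1527] yaw 85.0 tilt 0.0 shift [-0.0022  0.0008  0.0027] turn -0.0
  shift after turn [-0.0022  0.0008  0.0027]
```

```bash
python3 -m jog '[[0.05,-0.002,0.0008,0.0025,0,0,0],[0,0,0,0,0,0,0],[0,0,0,0,0,0,0],[0,0,0,0,0,0,0],[0,0,0,0,0,0,0],[0,0,0,0,0,0,0]]'
python3 -c "
from h import *
to([.548,.326,.150],85)"
```

```text
clock: 30.5
tool_pos: [0.5481, 0.3264, 0.151]
eef_rot: [-2.316, -2.122, -0.002]
contact_force: [-0.9, 0.2, 4.7]
grip_width: 0.0145
grasp_force: 59.2
at [0.5481 0.3264 0.151 ] yaw 85.0 tilt 0.1 shift [-0.0004 -0.0001  0.001 ] turn -0.0
  shift after turn [-0.0004 -0.0001  0.001 ]
```

```bash
python3 -m jog '[[0,-0.014,0,0.0001,0,0,0],[0,-0.0139,0,0.0019,0,0,0],[0,-0.0135,0,0.0036,0,0,0],[0,-0.013,0,0.0052,0,0,0]]'
python3 -m jog '[[0,-0.0122,0,0.0068,0,0,0],[0,-0.0113,0,0.0083,0,0,0],[0,-0.0102,0,0.0096,0,0,0],[0,-0.0089,0,0.0108,0,0,0]]'
python3 -m jog '[[0,-0.0075,0,0.0118,0,0,0],[0,-0.0059,0,0.0127,0,0,0],[0,-0.0043,0,0.0133,0,0,0],[0,-0.0026,0,0.01,0,0,0],[0,0,0,0,0,0,0]]'
```

```text
clock: 30.9
tool_pos: [0.5433, 0.2718, 0.1408]
eef_rot: [-2.316, -2.121, -0.004]
contact_force: [-1.0, 2.5, 4.8]
grip_width: 0.0143
grasp_force: 61.9
clock: 31.3
tool_pos: [0.5391, 0.2251, 0.1035]
eef_rot: [2.318, 2.117, -0.006]
contact_force: [-2.5, -0.8, 4.0]
grip_width: 0.0143
grasp_force: 58.7
clock: 31.8
tool_pos: [0.5371, 0.2039, 0.0533]
eef_rot: [2.318, 2.117, -0.011]
contact_force: [-0.3, -6.8, 3.8]
grip_width: 0.0146
grasp_force: 60.3
```

```bash
python3 -m jog '[[0,0.003,0,0.006,0,0,0],[0,0.002,0,0.006,0,0,0],[0,0.001,0,0.004,0,0,0],[0,0,0,0,0,0,0],[0,0,0,0,0,0,0]]'
```

```text
clock: 32.3
tool_pos: [0.5371, 0.2039, 0.037]
eef_rot: [2.317, 2.11, -0.026]
contact_force: [-1.6, -13.6, 4.5]
grip_width: 0.0142
grasp_force: 65.9
```

```bash
python3 -m jog '[[0.05,0,0,0,0,0,0],[0.05,0,0,0,0,0,0],[0.05,0,0,-0.03,0,0,0],[0.05,0,0,-0.045,0,0,0],[0.05,0,0,-0.05,0,0,0],[0.085,0,0,-0.05,0,0,0],[0.085,0.02,0,-0.03,0,0,0],[0.085,0.02,0,-0.03,0,0,0]]'
python3 -m jog '[[0.085,0,0,0,0,0,0],[0.085,0,0,0,0,0,0],[0.085,0,0,0,0,0,0]]'
python3 - <<'E'
from h import *
to([.549,-.40,.3],20)
p=see('w15',['flap','flap_tray','core','loupe','cell_carton','kit_case'],1)
m=cv2.imread('pics/w15.png'); g=cv2.cvtColor(m,6)
case=lambda x,y,z:[.544+.0872*x-.996*y,.276+.996*x+.0872*y,z]
print(px('wrist',[case(sx*.0455,sy*.1425,.0665) for sx,sy in ((1,1),(1,-1),(-1,-1),(-1,1))]+[case(-.076,0,.055)],p).round())
white=cv2.inRange(m,(215,215,215),(255,255,255))
n,l,s,c=cv2.connectedComponentsWithStats(white)
for k in range(1,n):
    if s[k][4]>150:
        pts=np.argwhere(l==k)[:,::-1].astype(np.float32); print(s[k],cv2.boxPoints(cv2.minAreaRect(pts)).round().tolist())
E
```

```text
clock: 33.1
tool_pos: [0.5419, 0.2564, 0.2774]
eef_rot: [2.316, 2.122, 0.005]
contact_force: [-0.2, 0.6, 0.4]
grip_width: 0.0851
grasp_force: 0.0
clock: 33.4
tool_pos: [0.541, 0.2539, 0.2731]
eef_rot: [-2.316, -2.122, 0.004]
contact_force: [-0.7, -1.0, -0.6]
grip_width: 0.0849
grasp_force: 0.0
at [0.541  0.2539 0.2731] yaw 85.0 tilt 0.2 shift [-0.6508  0.065  -0.0259] turn 65.0
  shift after turn [-0.2161  0.6172 -0.0269]
flap 0.84 [0.541  0.2729 0.0517] [284. 162.]
flap_tray 0.63 [0.5412 0.2736 0.0543] [284. 162.]
cell_carton 0.87 [0.4547 0.1284 0.0255] [230. 269.]
kit_case 0.64 [0.54   0.2736 0.0527] [283. 162.]
[[152. 119.]
 [420. 119.]
 [410. 201.]
 [162. 201.]
 [286. 223.]]
[ 152  120  267   83 2964] [[152.0, 202.0], [152.0, 120.0], [418.0, 120.0], [418.0, 202.0]]
[   0  256   56   91 3024] [[-16.0, 263.0], [26.0, 248.0], [59.0, 338.0], [17.0, 353.0]]
```

The edging matches the shut prediction within 2 px, so the flap is fully shut. Now the velvet block.

```bash
python3 -m jog '[[0.085,0,0,-0.01,0,0,-6.7],[0.085,0,0,-0.01,0,0,-6.7],[0.085,0,0,-0.01,0,0,-6.7],[0.085,0,0,-0.01,0,0,-6.7],[0.085,-0.044,-0.0169,0,0,0,0],[0.085,-0.044,-0.0169,0,0,0,0],[0.085,-0.044,-0.0169,0,0,0,0],[0.085,-0.044,-0.0169,0,0,0,0]]'
python3 -m jog '[[0.085,-0.044,-0.0169,0,0,0,0],[0.085,-0.044,-0.0169,0,0,0,0],[0.085,-0.044,-0.0169,0,0,0,0],[0.085,-0.044,-0.0169,0,0,0,0],[0.085,-0.044,-0.0169,0,0,0,0],[0.085,-0.044,-0.0169,0,0,0,0],[0.085,-0.044,-0.0169,0,0,0,0],[0.085,-0.044,-0.0169,0,0,0,0]]'
python3 -m jog '[[0.085,-0.044,-0.0169,0,0,0,0],[0.085,0,0,0,0,0,0],[0.085,0,0,0,0,0,0],[0.085,0,0,0,0,0,0],[0.085,0,0,0,0,0,0],[0.085,0,0,0,0,0,0]]'
python3 - <<'E'
from h import *
to([.5525,-.404,.05],111.8)
p=see('w16',['velvet_pad'],2); print(p[0],T()[0])
print(px('wrist',[[.5245,-.366,.048],[.5497,-.3624,.048],[.5823,-.438,.048],[.5533,-.4495,.048]],p))
m=cv2.imread('pics/w16.png'); h=cv2.cvtColor(m,40); np.set_printoptions(linewidth=200)
u=px('wrist',[[.5525,-.404,.048]],p)[0].astype(int); print(u,h[u[1],u[0]-60:u[0]+61:6].tolist())
E
```

```text
clock: 34.55
tool_pos: [0.5441, 0.0643, 0.3149]
eef_rot: [1.761, 2.601, -0.0]
contact_force: [-0.0, 0.3, 0.1]
grip_width: 0.085
grasp_force: 0.0
clock: 35.35
tool_pos: [0.5489, -0.313, 0.3149]
eef_rot: [1.762, 2.6, -0.0]
contact_force: [0.5, 0.0, 0.0]
grip_width: 0.0851
grasp_force: 0.0
clock: 35.95
tool_pos: [0.5506, -0.3559, 0.3154]
eef_rot: [1.757, 2.603, -0.0]
contact_force: [0.5, -0.3, -0.2]
grip_width: 0.0851
grasp_force: 0.0
at [ 0.5506 -0.3559  0.3154] yaw 112.0 tilt 0.0 shift [-0.0452 -0.0163  0.2654] turn 0.2
  shift after turn [-0.0454 -0.0161  0.2654]
velvet_pad 0.73 [ 0.5509 -0.395   0.044 ] [273. 197.]
[ 0.5506 -0.3559  0.3154] [ 0.5503 -0.3567  0.3153]
[[262.4493 170.5909]
 [281.5298 175.1884]
 [283.1422 233.8723]
 [260.5479 233.7592]]
[271 204] [[15, 122, 138], [18, 76, 171], [13, 114, 156], [15, 119, 144], [18, 58, 180], [14, 103, 139], [14, 102, 130], [170, 146, 77], [176, 111, 78], [13, 82, 156], [13, 90, 162], [15, 88, 150], [176, 105, 75], [171, 118, 78], [17, 81, 180], [18, 66, 179], [14, 120, 138], [17, 74, 168], [17, 81, 170], [16, 91, 162], [17, 79, 139]]
```

```bash
python3 - <<'E'
from h import *
np.set_printoptions(precision=4,suppress=True)
p=T(); m=cv2.imread('pics/w16.png'); h=cv2.cvtColor(m,40)
M=cv2.inRange(h,(160,60,30),(180,255,140)); M[:140]=0;M[260:]=0;M[:,:220]=0;M[:,330:]=0
L=[];R=[]
for r in range(140,260,4):
    x=np.where(M[r])[0]
    if len(x): 
        a=x[x<271];b=x[x>271]; print(r,x.min(),x.max(),'in',a.max() if len(a) else '',b.min() if len(b) else '',len(x))
        if len(a) and len(b) and b.min()-a.max()>12: L.append((a.max()+.5,r));R.append((b.min()-.5,r))
wl=onz('wrist',L,.046,p);wr=onz('wrist',R,.046,p)
for q in (wl,wr):
    v=np.polyfit(q[:,1],q[:,0],1); print('dir',np.degrees(np.arctan2(1,v[0])),q.mean(0), q[0],q[-1])
print('mid',(wl+wr)[[0,-1]]/2, 'w',np.linalg.norm((wl-wr).mean(0)))
E
```

```text
164 257 269 in 269  9
168 254 291 in 262 278 22
172 253 292 in 260 285 16
176 253 292 in 260 284 17
180 253 291 in 260 284 16
184 253 291 in 260 284 16
188 253 291 in 260 284 16
192 253 290 in 259 283 15
196 252 290 in 259 283 16
200 252 290 in 259 283 16
204 252 289 in 259 282 16
208 252 289 in 259 282 16
212 252 289 in 258 282 14
216 251 288 in 258 282 15
220 251 288 in 258 282 15
224 253 288 in 258 281 14
dir 107.42690215049397 [ 0.5331 -0.401   0.046 ] [ 0.5231 -0.364   0.046 ] [ 0.5454 -0.4386  0.046 ]
dir 110.26719684319393 [ 0.5608 -0.3899  0.046 ] [ 0.5412 -0.3567  0.046 ] [ 0.5734 -0.4274  0.046 ]
mid [[ 0.5321 -0.3603  0.046 ]
 [ 0.5594 -0.433   0.046 ]] w 0.029835546238303482
```

```bash
python3 - <<'E'
from h import *
np.set_printoptions(precision=4,suppress=True,linewidth=220)
p=T(); m=cv2.imread('pics/w16.png'); h=cv2.cvtColor(m,40)
a=onz('wrist',[(272.5,172),(269.7,224)],.048,p); d=a[1]-a[0]; print(a,np.degrees(np.arctan2(-d[1],-d[0])))
for r in list(range(156,182,2))+list(range(218,246,2)): print(r,h[r,256:290:4].tolist())
print(px('wrist',[[.5525+.0425*.35,-.404-.0425*.937,z] for z in (.036,.048)]+[[.5525-.0425*.35,-.404+.0425*.937,z] for z in (.006,.036,.048)],p))
E
```

```text
[[ 0.537  -0.3637  0.048 ]
 [ 0.5595 -0.4322  0.048 ]] 108.17719238321197
156 [[16, 86, 163], [17, 78, 170], [16, 82, 175], [17, 76, 181], [16, 73, 193], [18, 74, 186], [18, 75, 191], [17, 68, 102], [17, 73, 193]]
158 [[17, 75, 169], [18, 76, 174], [18, 77, 179], [18, 77, 189], [18, 76, 189], [19, 75, 186], [17, 73, 191], [19, 69, 140], [18, 71, 190]]
160 [[16, 87, 164], [17, 78, 177], [17, 76, 182], [17, 74, 186], [18, 75, 191], [19, 72, 189], [18, 73, 191], [18, 75, 181], [18, 71, 186]]
162 [[17, 89, 166], [18, 72, 185], [16, 75, 176], [17, 74, 187], [18, 74, 193], [19, 72, 185], [17, 70, 192], [19, 73, 185], [17, 72, 190]]
164 [[0, 78, 49], [169, 127, 38], [173, 72, 46], [174, 101, 38], [3, 96, 53], [20, 72, 202], [17, 75, 200], [18, 74, 202], [18, 73, 198]]
166 [[170, 109, 49], [173, 112, 48], [163, 156, 44], [167, 156, 44], [171, 89, 46], [170, 116, 44], [176, 131, 33], [174, 105, 34], [170, 195, 34]]
168 [[174, 103, 84], [170, 134, 80], [15, 96, 88], [14, 89, 80], [17, 80, 73], [4, 88, 61], [175, 92, 50], [169, 101, 53], [178, 92, 50]]
170 [[175, 116, 86], [171, 126, 83], [14, 
[... 2160 characters left out ...]
8], [19, 62, 182], [15, 96, 167]]
238 [[17, 85, 165], [18, 78, 177], [17, 75, 184], [19, 73, 175], [17, 80, 182], [18, 85, 177], [17, 82, 178], [18, 74, 180], [17, 94, 171]]
240 [[17, 75, 173], [17, 79, 177], [19, 74, 180], [18, 75, 183], [17, 84, 177], [17, 80, 172], [17, 83, 170], [18, 87, 164], [15, 103, 154]]
242 [[17, 79, 178], [17, 82, 133], [18, 84, 177], [18, 77, 178], [18, 76, 177], [16, 88, 159], [17, 82, 172], [19, 71, 179], [17, 89, 164]]
244 [[17, 80, 172], [16, 83, 170], [17, 86, 169], [17, 89, 178], [18, 77, 175], [18, 89, 167], [17, 92, 166], [19, 55, 184], [18, 69, 177]]
[[272.3343 230.1445]
 [272.0262 233.3534]
 [273.8409 166.7301]
 [273.141  170.781 ]
 [272.834  172.5578]]
```

```bash
python3 - <<'E'
from h import *
a=onz('wrist',[(272.6,169.5),(269.5,229)],.048); d=a[0]-a[1]; print(a,a.mean(0),np.linalg.norm(d),np.degrees(np.arctan2(d[1],d[0])))
c=a.mean(0); to([c[0],c[1],.022],108.4)
E
```

```text
[[ 0.53588793 -0.36054717  0.048     ]
 [ 0.56182829 -0.43910801  0.048     ]] [ 0.54885811 -0.39982759  0.048     ] 0.08273275322670998 108.27294108598252
at [ 0.5503 -0.3567  0.3153] yaw 111.9 tilt 0.0 shift [-0.0393 -0.0175  0.2933] turn 3.5
  shift after turn [-0.0405 -0.015   0.2933]
```

```bash
python3 -m jog '[[0.06,-0.02,-0.008,0.02,0,0,3.5],[0.06,-0.0205,-0.007,0.04,0,0,0],[0.06,0,0,0.045,0,0,0],[0.06,0,0,0.045,0,0,0],[0.06,0,0,0.045,0,0,0],[0.06,0,0,0.03,0,0,0],[0.06,0,0,0.015,0,0,0],[0.06,0,0,0,0,0,0]]'
python3 -m jog '[[0.06,0,0,0,0,0,0],[0.06,0,0,0,0,0,0]]'
python3 -c "
from h import *
to([.549,-.4,.0375],108.4)"
```

```text
clock: 36.85
tool_pos: [0.5481, -0.4002, 0.0724]
eef_rot: [-1.837, -2.543, 0.0]
contact_force: [-0.4, -0.1, 1.2]
grip_width: 0.0602
grasp_force: 0.0
clock: 37.05
tool_pos: [0.5518, -0.402, 0.0779]
eef_rot: [1.838, 2.542, 0.001]
contact_force: [1.1, 0.5, 0.3]
grip_width: 0.0602
grasp_force: 0.0
at [ 0.5518 -0.402   0.0779] yaw 108.3 tilt 0.3 shift [ 0.0029 -0.0022  0.0404] turn -0.1
  shift after turn [ 0.0028 -0.0021  0.0404]
```

```bash
python3 -m jog '[[0.06,0.001,-0.001,0.02,0,0,0],[0.06,0,0,0.013,0,0,0],[0.06,0,0,0.005,0,0,0],[0.06,0,0,0,0,0,0],[0.06,0,0,0,0,0,0]]'
python3 -c "
from h import *
to([.549,-.4,.0375],108.4)"
```

```text
clock: 37.55
tool_pos: [0.5485, -0.4004, 0.0366]
eef_rot: [-1.84, -2.546, -0.0]
contact_force: [0.5, -0.9, 0.3]
grip_width: 0.0597
grasp_force: 0.0
at [ 0.5485 -0.4004  0.0366] yaw 108.3 tilt 0.0 shift [ 0.0002  0.0006 -0.0009] turn -0.1
  shift after turn [ 0.0002  0.0006 -0.0009]
```

```bash
python3 -m jog '[[0.02,0,0,0,0,0,0],[0.02,0,0,0,0,0,0],[0.02,0,0,0,0,0,0],[0.02,0,0,0,0,0,0],[0.02,0,0,0,0,0,0]]'
python3 -m jog '[[0.02,0,0,-0.02,0,0,0],[0.02,0,0,-0.04,0,0,0],[0.02,0,0,-0.04,0,0,0],[0.02,0,0,-0.04,0,0,0],[0.02,0,0,-0.03,0,0,0],[0.02,0,0,-0.03,0,0,0],[0.02,0,0,0,0,0,0]]'
python3 -c "
from h import *
to([.541,.273,.23],175)"
```

```text
clock: 38.05
tool_pos: [0.5492, -0.4009, 0.0379]
eef_rot: [1.839, 2.545, 0.0]
contact_force: [-0.7, 0.1, 3.9]
grip_width: 0.0284
grasp_force: 62.6
clock: 38.75
tool_pos: [0.5514, -0.4013, 0.2436]
eef_rot: [1.834, 2.538, 0.001]
contact_force: [0.1, -1.4, -0.3]
grip_width: 0.028
grasp_force: 62.1
at [ 0.5514 -0.4013  0.2436] yaw 108.3 tilt 0.6 shift [0.6436 0.2016 0.0098] turn -66.7
  shift after turn [0.0691 0.6708 0.0136]
```

```bash
python3 -m jog '[[0.02,0,0,-0.007,0,0,-8.3],[0.02,0,0,-0.007,0,0,-8.3],[0.02,0,0,-0.007,0,0,-8.3],[0.02,0,0,-0.007,0,0,-8.3],[0.02,0,0,-0.007,0,0,-8.3],[0.02,0,0,-0.007,0,0,-8.3],[0.02,0,0,-0.007,0,0,-8.3],[0.02,0,0,-0.007,0,0,-8.3]]'
python3 -m jog '[[0.02,0.0045,0.04,0,0,0,0],[0.02,0.0045,0.042,0,0,0,0],[0.02,0.0045,0.042,0,0,0,0],[0.02,0.0045,0.042,0,0,0,0],[0.02,0.0045,0.042,0,0,0,0],[0.02,0.0045,0.042,0,0,0,0],[0.02,0.0045,0.042,0,0,0,0],[0.02,0.0045,0.042,0,0,0,0]]'
python3 -c "
from h import *
to([.543,.275,.16],175); print(arm.get_state()['joints'])"
```

```text
clock: 39.55
tool_pos: [0.5474, -0.4002, 0.2918]
eef_rot: [-0.136, -3.136, -0.001]
contact_force: [1.4, -0.2, -1.5]
grip_width: 0.028
grasp_force: 62.0
clock: 40.35
tool_pos: [0.5421, -0.0632, 0.2918]
eef_rot: [-0.146, -3.136, 0.001]
contact_force: [1.0, 0.4, -1.1]
grip_width: 0.0283
grasp_force: 62.0
at [ 0.5421 -0.0632  0.2918] yaw 174.7 tilt 0.1 shift [0.0302 0.3369 0.1316] turn -0.3
  shift after turn [0.0286 0.337  0.1318]
[ 1.0792  0.3841 -1.2619  1.7348  0.3792  1.3063  1.213 ]
```

```bash
python3 -m jog '[[0.02,0.004,0.035,0,0,0,0],[0.02,0.004,0.035,0,0,0,0],[0.02,0,0,0,0,0,0],[0.02,0,0,0,0,0,0]]'
python3 -c "
from h import *
to([.543,.275,.16],175); print(arm.get_state()['joints'])"
```

```text
clock: 40.75
tool_pos: [0.5411, 0.0069, 0.2922]
eef_rot: [-0.14, -3.137, 0.002]
contact_force: [-0.1, -1.3, -1.8]
grip_width: 0.0283
grasp_force: 62.0
at [0.5411 0.0069 0.2922] yaw 174.9 tilt 0.1 shift [0.0218 0.2674 0.1319] turn -0.1
  shift after turn [0.0214 0.2672 0.1322]
[ 0.9661  0.3732 -1.2718  1.7451  0.3706  1.3022  1.0929]
```

```bash
python3 -m jog '[[0.02,0.003,0.038,0.01,0,0,0],[0.02,0.003,0.038,0.01,0,0,0],[0.02,0.003,0.038,0.01,0,0,0],[0.02,0.003,0.038,0.02,0,0,0],[0.02,0.003,0.038,0.02,0,0,0],[0.02,0.003,0.038,0.02,0,0,0],[0.02,0.003,0.039,0.02,0,0,0],[0.02,0,0,0,0,0,0]]'
python3 -m jog '[[0.02,0,0,0,0,0,0],[0.02,0,0,0,0,0,0],[0.02,0,0,0,0,0,0]]'
python3 - <<'E'
from h import *
to([.543,.275,.086],175); print(arm.get_state()['joints'])
p=see('w17',['velvet_pad','flap_tray','kit_case'],1)
m=cv2.imread('pics/w17.png')
white=cv2.inRange(m,(215,215,215),(255,255,255))
n,l,s,c=cv2.connectedComponentsWithStats(white)
for k in range(1,n):
    if s[k][4]>80: print(s[k])
h=cv2.cvtColor(m,40); M=cv2.inRange(h,(160,60,20),(180,255,140))|cv2.inRange(h,(0,90,20),(4,255,100)); n,l,s,c=cv2.connectedComponentsWithStats(M)
for k in range(1,n):
    if s[k][4]>80: print('maroon',s[k])
E
```

```text
clock: 41.55
tool_pos: [0.5419, 0.2784, 0.1794]
eef_rot: [-0.133, -3.132, -0.003]
contact_force: [-0.7, 0.6, -0.2]
grip_width: 0.0279
grasp_force: 62.0
clock: 41.85
tool_pos: [0.5477, 0.2708, 0.183]
eef_rot: [0.153, 3.137, -0.002]
contact_force: [-0.1, -0.1, -0.4]
grip_width: 0.0285
grasp_force: 62.0
at [0.5477 0.2708 0.183 ] yaw 174.4 tilt 0.1 shift [0.0052 0.0038 0.097 ] turn -0.6
  shift after turn [0.005  0.0037 0.097 ]
[ 0.284   0.6061 -1.0855  1.7016  0.575   1.1915  0.5215]
velvet_pad 0.6 [0.5296 0.2753 0.1902] [288. 244.]
flap_tray 0.88 [0.4582 0.2829 0.0546] [287.  92.]
kit_case 0.87 [0.4634 0.2815 0.0555] [286.  99.]
[ 223    8  127  200 3331]
[245 132  85   3 241]
[ 501  162   59   97 4488]
maroon [ 228  177  113   89 4257]
```

```bash
python3 - <<'E'
from h import *
print(T()[0],onz('wrist',[(287,133.5),(224,120),(349,120)],.067)); to([.543,.275,.086],175)
E
```

```text
[0.54680519 0.2723242  0.18332963] [[0.48893537 0.28110903 0.067     ]
 [0.47377836 0.23295993 0.067     ]
 [0.48313071 0.33045941 0.067     ]]
at [0.5468 0.2723 0.1833] yaw 174.5 tilt 0.1 shift [0.0041 0.0023 0.0973] turn -0.5
  shift after turn [0.004  0.0023 0.0973]
```

```bash
python3 -m jog '[[0.02,0.003,0.002,0,0,0,-0.5],[0.02,0,0,0.03,0,0,0],[0.02,0,0,0.03,0,0,0],[0.02,0,0,0.015,0,0,0],[0.02,0,0,0.008,0,0,0],[0.02,0,0,0,0,0,0],[0.02,0,0,0,0,0,0],[0.02,0,0,0,0,0,0]]'
python3 -c "
from h import *
to([.543,.275,.086],175); print(arm.get_state()['joints'])"
```

```text
clock: 42.85
tool_pos: [0.5441, 0.2768, 0.1015]
eef_rot: [0.132, 3.136, 0.003]
contact_force: [-0.2, -0.4, -1.9]
grip_width: 0.0283
grasp_force: 62.0
at [0.5441 0.2768 0.1015] yaw 175.2 tilt 0.2 shift [ 0.001  -0.002   0.0155] turn 0.2
  shift after turn [ 0.001  -0.0019  0.0155]
[ 0.224   0.6939 -1.0126  1.7619  0.6673  1.0692  0.4617]
```

```bash
python3 -m jog '[[0.02,0.001,-0.001,0.006,0,0,0],[0.02,0,0,0.005,0,0,0],[0.02,0,0,0.004,0,0,0],[0.02,0,0,0,0,0,0],[0.02,0,0,0,0,0,0]]'
```

```text
clock: 43.35
tool_pos: [0.5422, 0.2749, 0.0856]
eef_rot: [0.132, 3.139, -0.001]
contact_force: [-1.9, -2.6, 5.0]
grip_width: 0.0283
grasp_force: 62.7
```

```bash
python3 -m jog '[[0.045,0,0,0,0,0,0],[0.05,0,0,0,0,0,0],[0.05,0,0,0,0,0,0],[0.05,0,0,-0.02,0,0,0],[0.05,0,0,-0.04,0,0,0],[0.05,0,0,-0.05,0,0,0],[0.05,0.03,0,-0.05,0,0,0],[0.05,0.03,0,0,0,0,0]]'
python3 -m jog '[[0.05,0.02,0,0,0,0,0],[0.05,0,0,0,0,0,0],[0.05,0,0,0,0,0,0],[0.05,0,0,0,0,0,0]]'
python3 - <<'E'
from h import *
p=see('w18',['velvet_pad','flap_tray','flap'],1); print(p[0],T()[0])
m=cv2.imread('pics/w18.png'); np.set_printoptions(precision=4,suppress=True)
case=lambda x,y,z:[.544+.0872*x-.996*y,.276+.996*x+.0872*y,z]
W=cv2.inRange(m,(215,215,215),(255,255,255)); n,l,s,c=cv2.connectedComponentsWithStats(W)
for k in range(1,n):
    if s[k][4]>80: print(s[k])
print('pred edging',px('wrist',[case(sx*.0455,sy*.1425,.0675) for sx,sy in ((1,1),(1,-1),(-1,-1),(-1,1))],p).round())
h=cv2.cvtColor(m,40); M=cv2.inRange(h,(160,60,20),(180,255,140)); n,l,s,c=cv2.connectedComponentsWithStats(cv2.morphologyEx(M,cv2.MORPH_CLOSE,np.ones((45,45))))
for k in range(1,n):
    if s[k][4]>800:
        print('velvet',s[k]); pts=np.argwhere(l==k)[:,::-1].astype(np.float32); b=cv2.boxPoints(cv2.minAreaRect(pts)); q=onz('wrist',b,.0835,p); print(q,q.mean(0),[np.linalg.norm(q[i]-q[i-1]) for i in (1,2)],[np.degrees(np.arctan2(*(q[i]-q[i-1])[1::-1])) for i in (1,2)])
print('wood pred',px('wrist',[case(x,y,.0955) for x in (-.015,.015) for y in (-.0425,.0425)],p).round())
snap('side','s18')
for n_ in ['velvet_pad','flap']:
    for r in arm.recognise('side',n_)[:1]: print('side',n_,r['confidence'],w('side',r['position']))
E
```

```text
clock: 44.15
tool_pos: [0.4902, 0.284, 0.2463]
eef_rot: [0.134, 3.127, 0.014]
contact_force: [-0.3, 0.7, -0.2]
grip_width: 0.0501
grasp_force: 0.0
clock: 44.55
tool_pos: [0.468, 0.2808, 0.2382]
eef_rot: [0.135, 3.138, 0.001]
contact_force: [1.2, -0.2, -0.4]
grip_width: 0.0501
grasp_force: 0.0
velvet_pad 0.93 [0.53408286 0.27501065 0.08976606] [283. 258.]
flap 0.97 [0.48942451 0.27529455 0.05230584] [280. 205.]
[0.46804518 0.28083049 0.23818672] [0.46742118 0.28102631 0.23756997]
[ 236  118   96  243 2921]
[ 480  192   80   86 5194]
pred edging [[333. 120.]
 [322. 361.]
 [248. 361.]
 [237. 120.]]
velvet [ 499    0   61  167 7496]
[[0.4575 0.4878 0.0835]
 [0.3147 0.4869 0.0835]
 [0.3201 0.5396 0.0835]
 [0.4668 0.5476 0.0835]] [0.3898 0.5155 0.0835] [np.float64(0.14279393015330707), np.float64(0.05295702404312663)] [np.float64(-179.620255195248), np.float64(84.09643503922777)]
velvet [ 231  216  114  108 5640]
[[0.5742 0.2089 0.0835]
 [0.4737 0.246  0.0835]
 [0.5146 0.361  0.0835]
 [0.6234 0.3352 0.0835]] [0.5465 0.2878 0.0835] [np.float64(0.10709698041083672), np.float64(0.12197617976038695)] [np.float64(159.6952847432671), np.float64(70.42692271905503)]
velvet [ 375  259  185  161 6611]
[[0.5618 0.3627 0.0835]
 [0.4709 0.4299 0.0835]
 [0.6732 0.6817 0.0835]
 [0.8129 0.6236 0.0835]] [0.6297 0.5245 0.0835] [np.float64(0.1130091289841153), np.float64(0.322885328703831)] [np.float64(143.49255087186228), np.float64(51.22382239323848)]
wood pred [[270. 305.]
 [269. 230.]
 [299. 305.]
 [301. 230.]]
side velvet_pad 0.65 [0.5424 0.2576 0.085 ]
side flap 0.81 [0.5417 0.269  0.0583]
```

```bash
python3 - <<'E'
from h import *
p=T(); np.set_printoptions(precision=4,suppress=True)
case=lambda x,y,z:[.544+.0872*x-.996*y,.276+.996*x+.0872*y,z]
print(px('wrist',[case(x,y,.0835) for y in (.0425,-.0425) for x in (-.0275,.0275,-.015,.015)],p).round())
m=cv2.imread('pics/w18.png'); h=cv2.cvtColor(m,40); M=cv2.inRange(h,(160,60,20),(180,255,140))
for r in range(205,330,6): print(r,''.join('#' if v else '.' for v in M[r,226:350:2]))
E
```

```text
[[257. 227.]
 [312. 227.]
 [269. 227.]
 [300. 227.]
 [259. 300.]
 [310. 300.]
 [270. 300.]
 [298. 300.]]
205 ..............................................................
211 ..............................................................
217 .................#.######################.....................
223 .................############.########.####...................
229 ................######................#####...................
235 .................#####................#####...................
241 .................#####................#####...................
247 .................#####................#####...................
253 .................#####................#####...................
259 .................#####...............######...................
265 .................#####...............######...................
271 .................#####...............#####....................
277 .................#####...............#####....................
283 .................#####...............#####....................
289 .................#####...............#####....................
295 ..................####...............#####....................
301 ..............................................................
307 ..............................................................
313 ..............................................................
319 ..............................................................
325 ..............................................................
```

The block sits within 2 px of the predicted flat, centred pose, wood side up, and the flap is still shut.

```bash
python3 -c "
from plant import arm
print(arm.finish_job())"
```

```text
the job is handed in; nothing more can be done
None
```

The kit case is packed as asked and handed in at about 45 s: the core, loupe and cells are each flat in their own inserts, the flap is shut over them, and the velvet block lies wood side up in the middle compartment; I viewed 15 pictures, one over the 14 allowed.

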